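# Lock the setting nut of a statue stand with its lever locknut

## Task

Lock the height of the statue stand: slide the larger spanner fully onto the hexagonal setting nut, its handle beside the guide post so that the post stops it and the nut cannot turn, then let go of it and pull the locknut's lever clockwise (seen from above) until it meets the setting nut and is firmly tight, with about 15 N at the ball and never over 25. The setting nut must keep its place. Finally take the spanner off, lay it flat on the bench clear of the stand, and leave the lever tight and the other things alone.

Things in the scene. Friction and masses are not known exactly. Their poses are not given: they have to be found in the camera images.
- stand: statue stand, dark cast iron, screwed to the bench; origin on the spindle's axis at bench height, z up. A threaded spindle (30 mm in diameter) stands at the origin, its top at z = 150 mm. Two round bosses, tops level at z = 50 mm: 84 mm across at the origin, 48 mm across at x = 10, y = 185 mm. Foot plate 18 mm thick; a rib 38 mm high joins the bosses
- post_mid (a point): axis of the guide post, a steel pin 16 mm in diameter on the smaller boss, z = 50 to 110 mm; this point is at x = 23.5, y = 185, z = 70 mm of the stand. A spanner on the nut, handle along the stand's +y, lies on both bosses and passes the post on its -x side with 2.5 mm to spare; turning clockwise (seen from above) brings the handle against the post
- nut_centre (a point): centre of the setting nut, the lower nut on the spindle: hexagon 46 mm across flats, z = 50 to 74 mm, this point at 62 mm. Its x axis is square to a pair of flats, so the jaw slides on along its y axis; at the start these axes are within 0.02 rad of the stand's. Nothing but slight friction (0.3 N m) holds it: unless a spanner stops it, it turns along with the locknut
- nut_corner (a point): a corner of the setting nut, half-way up, 26.6 mm from the axis on its -y side
- lever_ball (a point): centre of the black ball (28 mm) at the end of the locknut's lever, 125 mm from the spindle's axis, z = 117.5 mm; x axis outward. The locknut sits on the setting nut; its lever, a bar 11 mm thick, rises from z = 87 mm (40 mm out) to the ball, on the stand's -y side. Clockwise from above tightens: 0.35 to 0.7 rad at an even 4 N or so, then a firm stop met at an unknown angle, to be felt
- spanner_grip (a point): the larger spanner, flat steel, 10 mm thick, about 0.56 kg, lying on the bench to the left or the right; this point is mid-handle (26 mm wide), half-way up, at about the centre of mass. x axis along the handle to the jaw, z up. It reaches from x = -125 mm (handle's end) to +107 mm (jaw tips); the head, 88 mm wide, begins at x = 27 mm
- spanner_jaw (a point): centre of the larger spanner's jaw, 84 mm ahead of the grip point, half-way up: where the nut's axis comes when the jaw is fully on. The jaw is 47.5 mm wide; its flared tips reach 23 mm ahead of this point and its throat is 28 mm behind it
- small_spanner_mid (a point): bystander: smaller spanner of the same shape for 24 mm nuts, 7 mm thick, 140 mm long; middle of its handle
- head_plate_mid (a point): bystander: the stand's round wooden head plate with a steel socket, 130 mm across, 34 mm high; its centre
- wax_tin_mid (a point): bystander: amber jar of wax with a metal cap, 68 mm across, 62 mm high; its centre
- brush_mid (a point): bystander: flat brush lying on the bench, 210 mm long; its middle
Mind the look-alikes: they are no part of the job. Leave any orange or turquoise look-alike of the part that bears spanner_grip alone.

How it is judged:
By the outcome, as a careful person would: the job done as asked, in the order asked, and still so for the second after the job is handed in, with the robot touching nothing.
It also fails if it takes over 72 s, if anything falls off the work surface, if the arm or the gripper's body presses on something with over 40 N, if the wrist force passes 120 N, or if a joint passes its speed limit or range.

## Robot

A 6-joint arm with a two-finger parallel gripper is mounted at the origin on the work surface. World frame = base frame: x ahead of the robot, y to its left, z up, the work surface at z = 0. Lengths are in m, angles in rad, forces in N, time in s.
With the tool pointing down it reaches from about 0.35 to 0.975 m from the base axis. Payload 4.9 kg.
Tool frame: the origin (TCP) lies on the centre line of the jaws, within the pads' length; the fingertips stand 14 mm ahead of it and the grasp point (between the pads) lies 5 mm behind it; z points along the fingers, y is the line along which they close (so a half turn about z gives the same grasp; the last joint's range is limited). The gripper opens to 85 mm and grips with 20 to 120 N. Pads are 22 mm wide; open, the fingers measure 114 mm over their backs; the gripper's body (76 mm by 85 mm) begins 54 mm behind the grasp point. The pads swing forward as they close: fully open they stand 13 mm farther back than shut.
Start: joints at [-0.119, 0.053, 1.613, -0, 1.476, -0.119], TCP at [0.625, 0, 0.245] pointing down, gripper open.
Joint ranges: [-3.01, 3.01], [-1.01, 2.22], [0.06, 2.58], [-1.02, 4.17], [0.09, 2.62], [-3.14, 3.14]. Speed limits (rad/s): [2.57, 2.57, 3.14, 3.14, 3.14, 3.14].

## Interface

Orientations are given as a unit quaternion [w, x, y, z].
In Python, from plant import * gives the robot as it stands.
- The arm moves only by the tool send_rows, never from a script. Its argument "steps" is a list of rows, each an object with "translation": the shift along the tool's x, y, z in cm, a list of three; "delta_rot": the turn, a rotation vector about the tool's x, y, z in rad, a list of three; "jaw": the finger opening in cm, from 0 to 8.54. In form: [{"translation": [dx, dy, dz], "delta_rot": [rx, ry, rz], "jaw": jaw}, ...]. A call has exactly 8 rows; each row is the pose to reach, as a shift and turn from the pose commanded when the call began, along the tool's axes at that moment; what a row does not reach only later rows make up. A row lasts 1/10 s, in which the tool goes at most 50 mm and 8.59 degrees, less where a joint would pass 70% of its speed; a pose out of reach is approached as far as the arm can. A call with a gripper value outside its range is refused whole. The fingers move at their own pace and stop on an object; the grip force is fixed at half the most. Time passes only in rows, so rows that repeat a pose let the fingers close, or fill a call up. It gives the time, the measured TCP pose, the force, the opening and the grip force at its end, in the units of the state.
- state(): the state, without advancing time (a new reading comes with each control period).
- grab_frame(name): name is "scene" or "side" or "wrist"; returns a dict with "pixels" (480x640x3 uint8, blue, green, red), "range_z" (480x640 float32, m along the optical axis (not along the pixel's ray), 0 where there is no reading), "fx", "fy", "cx", "cy" (pixels), "rvec" (rotation vector, rad) and "tvec" (3), from world to camera coordinates, as OpenCV has them. Camera axes: x right, y down, z forward; pixel columns grow to the right and rows downward; lengths in m; the calibration is good to about 2 mm. A picture is of the moment at which its call begins.
- job_done(): hands the job in; it is judged then, once.
The state is a dict: "time": time; "joint_pos": joint angles; "joint_vel": joint speeds; "joint_efforts": joint torques, N m; "tool_pos": TCP position; "tool_rot": TCP orientation; "contact_force": force on the tool from outside, world axes, zero at the start; "ft_torque": the same for the moment, N m; "gripper_width": opening from 0.0 (shut) to 1.0 (fully open); "grasp_force": force on a finger pad.
Only numpy, scipy, OpenCV 4.12 (cv2) and the standard library are available. Lean on these libraries where they do the work, as an engineer would, in place of code of your own. Each camera call takes 0.05 s, during which the arm holds its last target. There are 200 camera calls.

## Working session

There is one attempt and no reset: what is moved stays moved. The work goes in short steps, Python scripts to look and compute and a tool call to move; the robot and the scene stay as the last step left them, time stands still between calls to the robot, and variables do not carry over. Pictures are saved under pics/ and viewed, at most 10 in all, crops included, and the job is handed in when it is done.

Besides the shell and the picture viewer there is one more tool, called after ">>>" in YAML: its name, and indented under it one key for each argument. send_rows: Moves the arm, as the interface text tells. Its arguments: {"type":"object","properties":{"steps":{"type":"array","items":{"type":"object","properties":{"translation":{"type":"array","items":{"type":"number"}},"delta_rot":{"type":"array","items":{"type":"number"}},"jaw":{"type":"number"}}}}},"required":["steps"]}

```bash
mkdir -p pics; ls; cat > h.py <<'E'
from plant import *
import numpy as np, cv2
from scipy.spatial.transform import Rotation as R
def cam(n):
    f=grab_frame(n); f['R']=cv2.Rodrigues(np.array(f['rvec'],float))[0]; f['t']=np.array(f['tvec'],float).ravel(); return f
def pz(f,u,v,z):
    d=f['R'].T@np.array([(u-f['cx'])/f['fx'],(v-f['cy'])/f['fy'],1]); c=-f['R'].T@f['t']
    return c+d*(z-c[2])/d[2]
def pd(f,u,v):
    r=f['range_z'][int(v),int(u)]
    return f['R'].T@(np.array([(u-f['cx'])/f['fx']*r,(v-f['cy'])/f['fy']*r,r])-f['t'])
def cloud(f):
    v,u=np.mgrid[:480,:640]; r=f['range_z']
    P=np.stack([(u-f['cx'])/f['fx']*r,(v-f['cy'])/f['fy']*r,r],-1)
    return (P-f['t'])@f['R']
def proj(f,p):
    q=f['R']@np.array(p)+f['t']; return q[0]/q[2]*f['fx']+f['cx'],q[1]/q[2]*f['fy']+f['cy']
def save(fn,img): cv2.imwrite('pics/'+fn,img)
def st():
    s=state(); q=s['tool_rot']; return s,np.array(s['tool_pos']),R.from_quat([q[1],q[2],q[3],q[0]]).as_matrix()
E
python3 - <<'E'
from h import *
import pickle
for n in ['scene','side']:
    f=cam(n); save(n+'0.png',f['pixels']); pickle.dump(f,open(n+'0.pkl','wb'))
    print(n,-f['R'].T@f['t'],f['R'][2])
s,p,r=st(); print(s,r)
E
```

```text
pics
scene [ 1.21152846 -0.19899825  0.86443629] [-0.66066965  0.17739573 -0.72941509]
side [ 0.35606091 -0.81575446  0.86128669] [ 0.11991443  0.71531843 -0.68843305]
{'time': 0.1, 'joint_pos': array([-1.19023063e-01,  5.32925977e-02,  1.61417434e+00, -6.11486042e-05,
        1.47599285e+00, -1.18984251e-01]), 'joint_vel': array([-1.72043075e-03, -2.90136764e-03, -1.58492879e-03,  8.90473613e-05,
       -7.57231080e-04, -1.05656354e-03]), 'joint_efforts': array([ 6.14647306e-04, -3.94903493e+01, -3.71363103e+01, -4.52310599e-05,
        3.99340541e-03, -4.17574097e-05]), 'tool_pos': array([6.24454997e-01, 3.49005031e-05, 2.44174297e-01]), 'tool_rot': array([-7.15025810e-04,  7.07118128e-01,  7.07094817e-01, -6.01015698e-04]), 'contact_force': array([-0.33429892,  0.54883692,  0.34090783]), 'ft_torque': array([ 0.03206499, -0.0015142 , -0.0027378 ]), 'grasp_force': 0.0, 'gripper_width': 0.9969640514696367} [[ 3.31163391e-05  9.99998267e-01 -1.86116028e-03]
 [ 9.99999986e-01 -3.28162550e-05  1.61265254e-04]
 [ 1.61203898e-04 -1.86116559e-03 -9.99998255e-01]]
```

View pics/scene0.png

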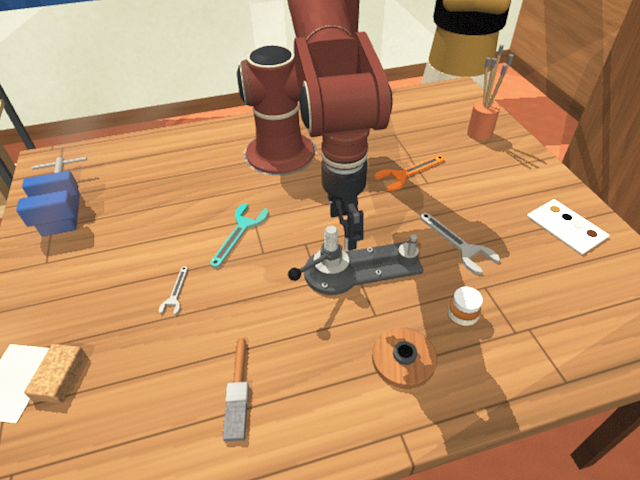

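View pics/side0.png

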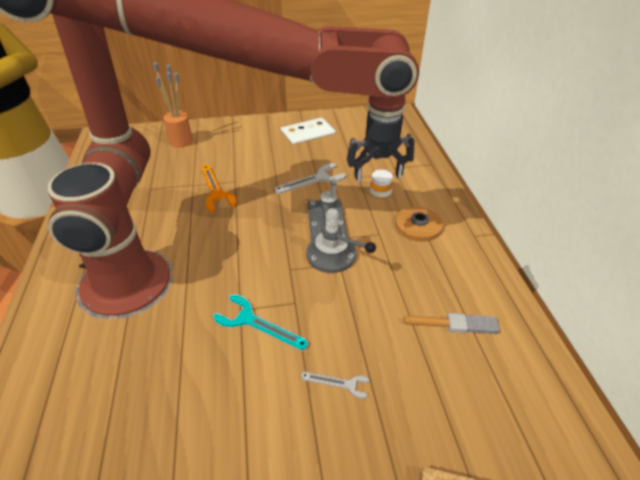

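The scene picture shows the stand (spindle ~(331,250), post ~(408,248)), the lever ball at (294,274), and the steel spanner at (423,216)–(490,262), on the robot's left. I'll enlarge the crop.

```bash
python3 - <<'E'
from h import *
import pickle
f=pickle.load(open('scene0.pkl','rb'))
c=f['pixels'][195:315,280:510]; save('c1.png',cv2.resize(c,None,fx=3.4,fy=3.4,interpolation=cv2.INTER_CUBIC))
P=cloud(f)
for u,v in [(294,274),(331,230),(408,238),(445,228),(480,265),(495,258),(425,217),(467,293)]: print(u,v,pd(f,u,v).round(4))
E
```

```text
294 274 [ 0.6029 -0.0944  0.1269]
331 230 [0.5264 0.0086 0.1511]
408 238 [ 0.4653  0.2343 -0.003 ]
445 228 [0.4739 0.3315 0.0127]
480 265 [0.6059 0.3602 0.0032]
495 258 [0.5991 0.4037 0.0069]
425 217 [0.421  0.3    0.0129]
467 293 [0.7102 0.2556 0.063 ]
```

View pics/c1.png

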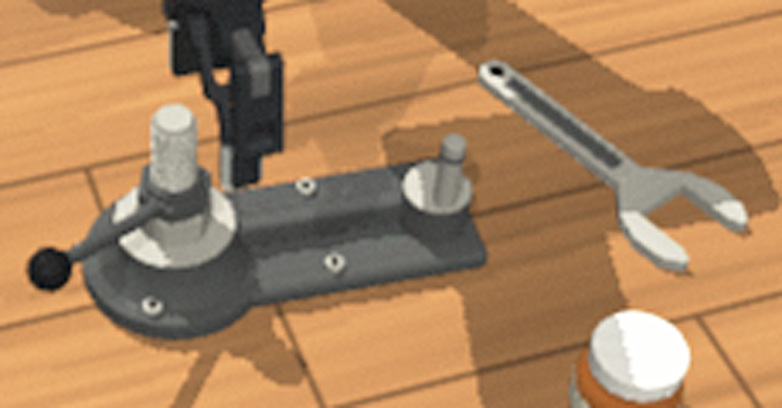

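```bash
python3 - <<'E'
from h import *
import pickle
f=pickle.load(open('scene0.pkl','rb'))
g=lambda x,y,z: pz(f,280+x/3.4,195+y/3.4,z)
sp=g(175,117,.15); po=g(453,143,.11); ball=g(50,269,.1175)
print('spindle',sp,'post',po,'ball',ball)
d=(po-sp)[:2]; print(np.hypot(*d),np.hypot(23.5,185)); a=np.arctan2(d[1],d[0])-np.arctan2(185,23.5); print('stand yaw',a)
b=(ball-sp)[:2]; print('ball r',np.hypot(*b),'ang in stand',np.arctan2(b[1],b[0])-a)
h=g(494,70,.01); t1=g(745,205,.01); t2=g(682,262,.01); print('hole',h,t1,t2)
m=(t1+t2)/2; e=(m-h)[:2]; print(np.hypot(*e), np.degrees(np.arctan2(e[1],e[0]))); 
E=e/np.hypot(*e); print('grip', m[:2]-E*107)if 0 else print('grip',m[:2]-E*.107)
w=cam('wrist'); s,p,r=st(); print('wristcam in tool',r.T@(-w['R'].T@w['t']-p), (w['R']@r).round(3), w['fx'])
E
```

```text
spindle [0.52391559 0.01043846 0.15      ] post [0.56326632 0.19022186 0.11      ] ball [ 0.59589362 -0.09175532  0.1175    ]
0.18403953144678362 186.48659469248722
stand yaw -0.08913005498077764
ball r 0.12499762431714723 ang in stand -0.8680409359108849
hole [0.41353197 0.30470788 0.01      ] [0.59639711 0.41563036 0.01      ] [0.63072036 0.34608721 0.01      ]
0.21403193184752506 20.84200719196177
grip [0.51356027 0.34278901]
wristcam in tool [ 8.24787478e-02 -2.13664755e-05 -1.29277148e-01] [[ 0.001  1.    -0.   ]
 [-0.946  0.001 -0.323]
 [-0.323  0.001  0.946]] 403.0550598043626
```

>>> send_rows:
  steps:
    - {"translation": [4,-1.3,0],"delta_rot": [0,0,-0.14],"jaw": 8.5}
    - {"translation": [8.5,-2.7,0],"delta_rot": [0,0,-0.28],"jaw": 8.5}
    - {"translation": [13,-4.2,1],"delta_rot": [0,0,-0.42],"jaw": 8.5}
    - {"translation": [17.5,-5.7,2],"delta_rot": [0,0,-0.56],"jaw": 8.5}
    - {"translation": [22,-7.1,3],"delta_rot": [0,0,-0.7],"jaw": 8.5}
    - {"translation": [26.5,-8.6,4.5],"delta_rot": [0,0,-0.84],"jaw": 8.5}
    - {"translation": [31,-10,6],"delta_rot": [0,0,-0.98],"jaw": 8.5}
    - {"translation": [34.3,-11,7],"delta_rot": [0,0,-1.12],"jaw": 8.5}

```text
time: 0.95
tool_pos: [0.513, 0.3452, 0.1737]
tool_rot: [-0.001, 0.22, 0.976, -0.0]
contact_force: [-0.0, -0.5, -0.7]
gripper_width: 0.997
grasp_force: 0.0
```

>>> send_rows:
  steps:
    - {"translation": [0,0,0],"delta_rot": [0,0,-0.14],"jaw": 7}
    - {"translation": [0,0,0],"delta_rot": [0,0,-0.28],"jaw": 6}
    - {"translation": [0,0,0],"delta_rot": [0,0,-0.42],"jaw": 6}
    - {"translation": [0,0,0],"delta_rot": [0,0,-0.56],"jaw": 6}
    - {"translation": [0,0,0],"delta_rot": [0,0,-0.7],"jaw": 6}
    - {"translation": [0,0,0],"delta_rot": [0,0,-0.814],"jaw": 6}
    - {"translation": [0,0,0],"delta_rot": [0,0,-0.814],"jaw": 6}
    - {"translation": [0,0,0],"delta_rot": [0,0,-0.814],"jaw": 6}

```text
time: 1.75
tool_pos: [0.5148, 0.3429, 0.175]
tool_rot: [-0.0, -0.179, 0.984, -0.0]
contact_force: [0.9, -0.2, -0.7]
gripper_width: 0.701
grasp_force: 0.0
```

```bash
python3 - <<'E'
from h import *
import pickle
f=cam('wrist'); s,p,r=st(); pickle.dump(f,open('w1.pkl','wb')); save('w1.png',f['pixels'])
print(s['time'],p,s['joint_pos'].round(2),np.degrees(np.arctan2(r[1,0],r[0,0])),r[2], -f['R'].T@f['t'])
for q in [(0.5136,.3428,.01)]: print(proj(f,q))
E
```

```text
1.8 [0.51486684 0.34292462 0.17505364] [ 0.47  0.09  1.69  0.    1.36 -1.46] -159.30862139675074 [ 4.04414195e-04 -4.13946884e-05 -9.99999917e-01] [0.43669134 0.31234052 0.30442938]
(np.float64(319.0244994033772), np.float64(214.954307430769))
```

View pics/w1.png

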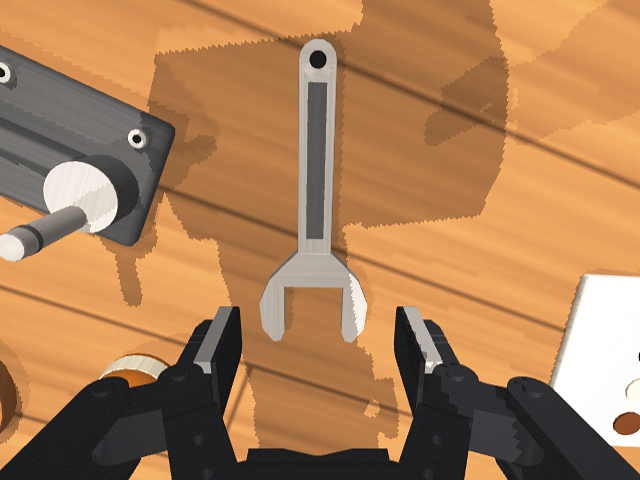

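The wrist image shows the spanner: handle end at (318,38), jaw tips at v≈341, and the handle's axis running from (318,90) to (314.5,250). The smaller boss and post are at the left edge.

```bash
python3 - <<'E'
from h import *
import pickle
f=pickle.load(open('w1.pkl','rb')); s,p,r=st()
# handle edges by brightness/depth: height map mask z>0.005 
P=cloud(f); g=cv2.cvtColor(f['pixels'],cv2.COLOR_BGR2HSV)
for v in (90,130,170,210,245,320):
    row=[u for u in range(255,375) if g[v,u,1]<75]; print(v,row[0],row[-1])
T=lambda u,v: r.T@(pz(f,u,v,.01)-p)*1000
for q in [(318,38),(318,60),(277,341),(353,341),(314.5,250)]: print(q,T(*q).round(1))
E
```

```text
90 299 335
130 298 334
170 298 333
210 298 331
245 298 330
320 262 364
(318, 38) [122.3  -0.6 165.1]
(318, 60) [109.   -0.6 165.1]
(277, 341) [-109.5  -35.   165. ]
(353, 341) [-109.5   29.3  165. ]
(314.5, 250) [-27.2  -3.1 165. ]
```

>>> send_rows:
  steps:
    - {"translation": [-0.1,-0.1,2],"delta_rot": [0,0,0.013],"jaw": 6}
    - {"translation": [-0.26,-0.27,5],"delta_rot": [0,0,0.013],"jaw": 6}
    - {"translation": [-0.26,-0.27,8.5],"delta_rot": [0,0,0.013],"jaw": 6}
    - {"translation": [-0.26,-0.27,12],"delta_rot": [0,0,0.013],"jaw": 6}
    - {"translation": [-0.26,-0.27,14.5],"delta_rot": [0,0,0.013],"jaw": 6}
    - {"translation": [-0.26,-0.27,15.9],"delta_rot": [0,0,0.013],"jaw": 6}
    - {"translation": [-0.26,-0.27,15.9],"delta_rot": [0,0,0.013],"jaw": 6}
    - {"translation": [-0.26,-0.27,15.9],"delta_rot": [0,0,0.013],"jaw": 4}

```text
time: 2.6
tool_pos: [0.5191, 0.3418, 0.0173]
tool_rot: [0.001, -0.174, 0.985, 0.0]
contact_force: [0.4, 0.6, 0.6]
gripper_width: 0.55
grasp_force: 0.0
```

>>> send_rows:
  steps:
    - {"translation": [0,0,0],"delta_rot": [0,0,0],"jaw": 3}
    - {"translation": [0,0,0],"delta_rot": [0,0,0],"jaw": 2}
    - {"translation": [0,0,0],"delta_rot": [0,0,0],"jaw": 1}
    - {"translation": [0,0,0],"delta_rot": [0,0,0],"jaw": 1}
    - {"translation": [0,0,0],"delta_rot": [0,0,0],"jaw": 1}
    - {"translation": [0,0,0],"delta_rot": [0,0,0],"jaw": 1}
    - {"translation": [0,0,0],"delta_rot": [0,0,0],"jaw": 1}
    - {"translation": [0,0,0],"delta_rot": [0,0,0],"jaw": 1}

```text
time: 3.4
tool_pos: [0.5199, 0.3424, 0.0189]
tool_rot: [0.002, -0.174, 0.985, 0.001]
contact_force: [-1.7, -0.3, 6.4]
gripper_width: 0.28
grasp_force: 59.2
```

>>> send_rows:
  steps:
    - {"translation": [0,0,-1],"delta_rot": [0,0,0],"jaw": 1}
    - {"translation": [0,0,-3],"delta_rot": [0,0,0],"jaw": 1}
    - {"translation": [0,0,-6],"delta_rot": [0,0,0],"jaw": 1}
    - {"translation": [0,-2,-9],"delta_rot": [0,0,0.1],"jaw": 1}
    - {"translation": [1,-4,-12],"delta_rot": [0,0,0.22],"jaw": 1}
    - {"translation": [2,-7,-14],"delta_rot": [0,0,0.36],"jaw": 1}
    - {"translation": [3,-10,-15],"delta_rot": [0,0,0.5],"jaw": 1}
    - {"translation": [3.5,-13,-15.4],"delta_rot": [0,0,0.64],"jaw": 1}

```text
time: 4.2
tool_pos: [0.5295, 0.2061, 0.1712]
tool_rot: [0.0, 0.147, 0.989, -0.0]
contact_force: [0.9, -0.5, -6.1]
gripper_width: 0.27
grasp_force: 59.9
```

```bash
cat > go.py <<'E'
from h import *
import sys
# target world x y z and tool-x yaw(rad) -> tool-frame cm and rotvec, from measured pose
def go(x,y,z,yaw):
    s,p,r=st(); c,n=np.cos(yaw),np.sin(yaw)
    T=np.array([[c,n,0],[n,-c,0],[0,0,-1.]])
    print('t',s['time'],'pos',p.round(4),'yaw',round(np.arctan2(r[1,0],r[0,0]),4),'tilt',r[2,:2].round(4),'F',s['contact_force'].round(1),'w',s['gripper_width']*85.4,'j6',s['joint_pos'][5].round(2))
    print('move cm',(r.T@(np.array([x,y,z])-p)*100).round(2),'rot',R.from_matrix(r.T@T).as_rotvec().round(4))
if len(sys.argv)>4: go(*map(float,sys.argv[1:5]))
E
python3 go.py .5386 .1737 .172 1.4817
```

```text
t 4.2 pos [0.5295 0.2061 0.1712] yaw 2.8466 tilt [-0.0006 -0.0001] F [ 0.9 -0.5 -6.1] w 23.016129513275107 j6 -1.04
move cm [-1.82 -2.83 -0.08] rot [3.0000e-04 5.0000e-04 1.3649e+00]
```

>>> send_rows:
  steps:
    - {"translation": [-0.3,-0.7,-0.1],"delta_rot": [0,0,0.14],"jaw": 1}
    - {"translation": [-0.6,-1.4,-0.1],"delta_rot": [0,0,0.28],"jaw": 1}
    - {"translation": [-1,-2,-0.1],"delta_rot": [0,0,0.42],"jaw": 1}
    - {"translation": [-1.4,-2.4,-0.1],"delta_rot": [0,0,0.56],"jaw": 1}
    - {"translation": [-1.8,-2.8,-0.1],"delta_rot": [0,0,0.7],"jaw": 1}
    - {"translation": [-1.8,-2.8,-0.1],"delta_rot": [0,0,0.84],"jaw": 1}
    - {"translation": [-1.8,-2.8,-0.1],"delta_rot": [0,0,0.98],"jaw": 1}
    - {"translation": [-1.8,-2.8,-0.1],"delta_rot": [0,0,1.12],"jaw": 1}

```text
time: 5.0
tool_pos: [0.538, 0.1748, 0.1699]
tool_rot: [-0.001, 0.65, 0.76, -0.001]
contact_force: [0.5, -0.2, -5.9]
gripper_width: 0.276
grasp_force: 60.0
```

>>> send_rows:
  steps:
    - {"translation": [0,0,0],"delta_rot": [0,0,0.14],"jaw": 1}
    - {"translation": [0,0,0],"delta_rot": [0,0,0.23],"jaw": 1}
    - {"translation": [0,0,0],"delta_rot": [0,0,0.23],"jaw": 1}
    - {"translation": [0,0,0],"delta_rot": [0,0,0.23],"jaw": 1}
    - {"translation": [0,0,0],"delta_rot": [0,0,0.23],"jaw": 1}
    - {"translation": [0,0,0],"delta_rot": [0,0,0.23],"jaw": 1}
    - {"translation": [0,0,0],"delta_rot": [0,0,0.23],"jaw": 1}
    - {"translation": [0,0,0],"delta_rot": [0,0,0.23],"jaw": 1}

```text
time: 5.8
tool_pos: [0.5393, 0.1753, 0.1713]
tool_rot: [-0.0, 0.731, 0.682, -0.0]
contact_force: [0.3, 0.1, -4.9]
gripper_width: 0.276
grasp_force: 60.0
```

```bash
python3 go.py .5386 .1737 .172 1.4817; python3 - <<'E'
from h import *
import pickle
f=cam('wrist'); pickle.dump(f,open('w2.pkl','wb')); save('w2.png',f['pixels'])
f=cam('scene'); pickle.dump(f,open('s2.pkl','wb'))
E
```

```text
t 5.8 pos [0.5393 0.1753 0.1713] yaw 1.5021 tilt [-0.     -0.0001] F [ 0.3  0.1 -4.9] w 23.562754963898907 j6 0.25
move cm [-0.16 -0.06 -0.07] rot [-0.0001  0.      0.0204]
```

View pics/w2.png

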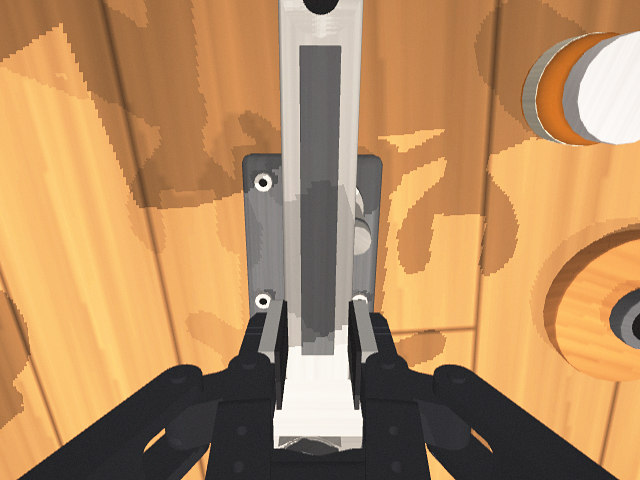

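```bash
python3 - <<'E'
from h import *
import pickle
from scipy.optimize import least_squares
def circ(P,rad,c0):
    g=lambda c:np.hypot(P[:,0]-c[0],P[:,1]-c[1])-rad
    r=least_squares(g,c0,loss='soft_l1',f_scale=.002); return r.x.round(4),np.std(g(r.x)).round(4),len(P)
for n in ['scene0','side0']:
    f=pickle.load(open(n+'.pkl','rb')); P=cloud(f)
    P=P[f['range_z']>0]
    def sel(c,R_,z0,z1): return P[(np.hypot(P[:,0]-c[0],P[:,1]-c[1])<R_)&(P[:,2]>z0)&(P[:,2]<z1)]
    print(n,'spindle',circ(sel((.524,.0104),.025,.118,.146),.015,(.524,.0104)),'top',sel((.524,.0104),.02,.147,.156).mean(0).round(4))
    print('post',circ(sel((.563,.191),.02,.065,.107),.008,(.563,.191)),'top',sel((.563,.191),.012,.108,.115).mean(0).round(4))
    print('ball',circ(sel((.596,-.092),.03,.112,.123),.014,(.596,-.092)))
f=pickle.load(open('w2.pkl','rb'));s,p,r=st()
a=lambda u1,v1,u2,v2,z:(lambda d:np.arctan2(-d[0],-d[1]))(pz(f,u2,v2,z)-pz(f,u1,v1,z))
print('plate L',a(244,165,248,310,.018),'R',a(382,165,376,300,.018),'screws',a(263,182,263,301,.02), 'post top',pz(f,362,238,.11))
T=lambda u,v: r.T@(pz(f,u,v,.162)-p)*1000
g=f['pixels'].astype(int).sum(2)
for v in (60,150,250,340):
    row=g[v]; d=np.diff(row); L=275+np.argmin(d[275:320]); Rr=325+np.argmax(d[325:362]); print(v,L,Rr,T((L+Rr)/2+.5,v).round(2))
E
```

```text
scene0 spindle (array([0.5203, 0.0091]), np.float64(0.0011), 122) top [0.5229 0.0082 0.1497]
post (array([0.5588, 0.1912]), np.float64(0.001), 93) top [0.5605 0.1902 0.1102]
ball (array([ 0.5915, -0.0913]), np.float64(0.0034), 67)
side0 spindle (array([0.5214, 0.008 ]), np.float64(0.0018), 109) top [0.5206 0.0066 0.1488]
post (array([0.5596, 0.1897]), np.float64(0.0017), 65) top [0.5592 0.1874 0.1094]
ball (array([ 0.5923, -0.0931]), np.float64(0.0031), 53)
plate L 0.09893490544380643 R 0.06054617805131236 screws 0.11138097597946198 post top [0.56298686 0.19090739 0.11      ]
60 298 340 [94.44  0.74  9.36]
150 299 338 [66.46  0.65  9.36]
250 300 353 [30.31  3.68  9.36]
340 275 359 [-7.97  0.23  9.36]
```

```bash
python3 go.py .5314 .1469 .0717 1.4898
```

```text
t 5.9 pos [0.5394 0.1753 0.1714] yaw 1.5019 tilt [0. 0.] F [ 0.2 -0.2 -5.9] w 23.93156312597466 j6 0.25
move cm [-2.89 -0.6   9.97] rot [ 0.     -0.      0.0121]
```

>>> send_rows:
  steps:
    - {"translation": [-1,-0.3,0],"delta_rot": [0,0,0.012],"jaw": 1}
    - {"translation": [-2,-0.6,0],"delta_rot": [0,0,0.012],"jaw": 1}
    - {"translation": [-2.9,-0.6,1],"delta_rot": [0,0,0.012],"jaw": 1}
    - {"translation": [-2.9,-0.6,2.5],"delta_rot": [0,0,0.012],"jaw": 1}
    - {"translation": [-2.9,-0.6,4],"delta_rot": [0,0,0.012],"jaw": 1}
    - {"translation": [-2.9,-0.6,5],"delta_rot": [0,0,0.012],"jaw": 1}
    - {"translation": [-2.9,-0.6,5],"delta_rot": [0,0,0.012],"jaw": 1}
    - {"translation": [-2.9,-0.6,5],"delta_rot": [0,0,0.012],"jaw": 1}

```text
time: 6.7
tool_pos: [0.5312, 0.147, 0.1206]
tool_rot: [-0.0, 0.735, 0.678, -0.0]
contact_force: [-0.3, -0.1, -5.4]
gripper_width: 0.274
grasp_force: 60.1
```

```bash
python3 go.py .5314 .1469 .0717 1.4898; python3 - <<'E'
from h import *
import pickle
f=cam('wrist'); pickle.dump(f,open('w3.pkl','wb'))
g=cam('scene'); pickle.dump(g,open('s3.pkl','wb'))
c=cv2.resize(g['pixels'][205:295,290:430],None,fx=5,fy=5,interpolation=cv2.INTER_CUBIC)
d=cv2.resize(f['pixels'][100:480,200:450],(395,600))[:, :395]
c=cv2.copyMakeBorder(c[:, :],0,600-450,0,0,cv2.BORDER_CONSTANT)[:, 0:700]
im=np.hstack([cv2.resize(c,(480,411)), cv2.resize(d,(271,411))]); save('m3.png',im); print(im.shape)
E
```

```text
t 6.7 pos [0.5312 0.147  0.1206] yaw 1.4902 tilt [-0.0001 -0.0011] F [-0.3 -0.1 -5.4] w 23.36280605979039 j6 0.22
move cm [-0.01  0.03  4.89] rot [-0.0011  0.0001  0.0004]
(411, 751, 3)
```

View pics/m3.png

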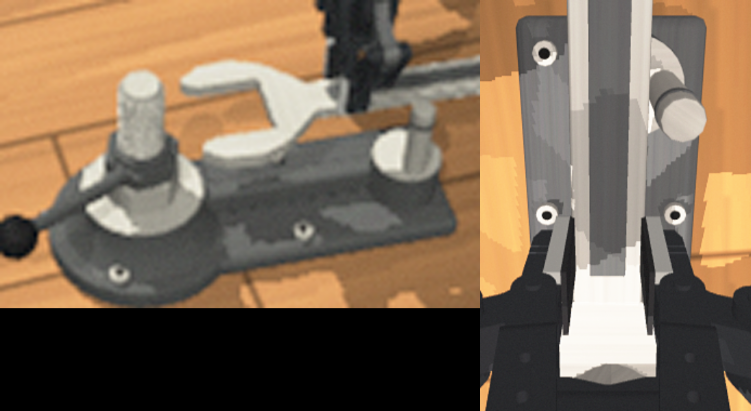

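The view shows the spanner above the bosses with its jaw open toward the nut. The post, with its top at wrist pixel ~(389,211), stands to the right of the handle.

```bash
python3 - <<'E'
from h import *
import pickle
f=pickle.load(open('w3.pkl','rb')); s,p,r=st()
T=lambda u,v,z: (r.T@(pz(f,u,v,z)-p)*1000).round(1)
print('post top',T(389.1,211,.11),pz(f,389.1,211,.11), 'screws',T(260.9,298.8,.02),T(258.1,149,.02),T(379.9,298.8,.02))
# rows of spanner handle: edges around top z
print('handle ctr',T(200+(570-480+646-480)/2/1.084,100+60/1.0816,.11),T(200+(570-480)/1.084,100+60/1.0816,.11),T(200+(646-480)/1.084,100+60/1.0816,.11))
E
```

```text
post top [44.7 25.1 12.1] [0.56059306 0.18956683 0.11      ] screws [-37.4 -36.7 102. ] [ 56.2 -34.2 102. ] [-37.3  39.  102.1]
handle ctr [64.3 -0.5 12.1] [ 64.3 -12.5  12. ] [64.3 11.6 12.1]
```

>>> send_rows:
  steps:
    - {"translation": [0,0,1],"delta_rot": [0,0,0.003],"jaw": 1}
    - {"translation": [0,0,2],"delta_rot": [0,0,0.003],"jaw": 1}
    - {"translation": [0,0,3],"delta_rot": [0,0,0.003],"jaw": 1}
    - {"translation": [0,0,4],"delta_rot": [0,0,0.003],"jaw": 1}
    - {"translation": [0,0.05,4.8],"delta_rot": [0,0,0.003],"jaw": 1}
    - {"translation": [0,0.12,4.9],"delta_rot": [0,0,0.003],"jaw": 1}
    - {"translation": [0,0.12,4.9],"delta_rot": [0,0,0.003],"jaw": 1}
    - {"translation": [0,0.12,4.9],"delta_rot": [0,0,0.003],"jaw": 1}

```text
time: 7.6
tool_pos: [0.5331, 0.1467, 0.0728]
tool_rot: [0.0, 0.736, 0.677, 0.0]
contact_force: [0.2, -0.2, -5.0]
gripper_width: 0.275
grasp_force: 60.1
```

>>> send_rows:
  steps:
    - {"translation": [-0.3,0,0],"delta_rot": [0,0,0],"jaw": 1}
    - {"translation": [-0.6,0,0],"delta_rot": [0,0,0],"jaw": 1}
    - {"translation": [-0.9,0,0],"delta_rot": [0,0,0],"jaw": 1}
    - {"translation": [-1.2,0,0],"delta_rot": [0,0,0],"jaw": 1}
    - {"translation": [-1.5,0,0],"delta_rot": [0,0,0],"jaw": 1}
    - {"translation": [-1.8,0,0],"delta_rot": [0,0,0],"jaw": 1}
    - {"translation": [-1.8,0,0],"delta_rot": [0,0,0],"jaw": 1}
    - {"translation": [-1.8,0,0],"delta_rot": [0,0,0],"jaw": 1}

```text
time: 8.4
tool_pos: [0.531, 0.1287, 0.0723]
tool_rot: [-0.0, 0.736, 0.677, 0.0]
contact_force: [-0.4, 0.8, -5.7]
gripper_width: 0.274
grasp_force: 60.1
```

```bash
python3 go.py .5280 .0920 .0717 1.4868; python3 - <<'E'
from h import *
import pickle
f=cam('wrist'); pickle.dump(f,open('w4.pkl','wb'))
g=cam('scene'); pickle.dump(g,open('s4.pkl','wb'))
c=cv2.resize(g['pixels'][215:295,305:425],None,fx=6,fy=6,interpolation=cv2.INTER_CUBIC); save('s4.png',c)
E
```

```text
t 8.4 pos [0.531  0.1287 0.0723] yaw 1.4866 tilt [ 0.0001 -0.    ] F [-0.4  0.8 -5.7] w 23.43688331194613 j6 0.19
move cm [-3.68  0.01  0.06] rot [-0.     -0.0001 -0.0002]
```

View pics/s4.png

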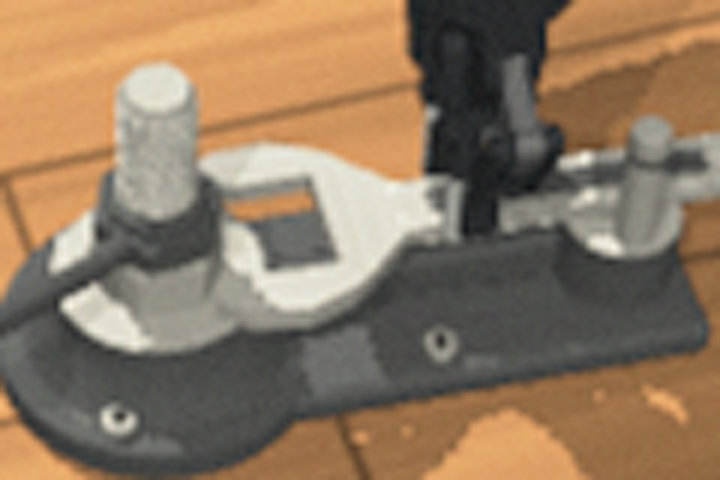

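The jaw straddles the nut's corner and the handle lies behind the post. No side force so far, so I'm sliding on.

>>> send_rows:
  steps:
    - {"translation": [-0.4,0,0],"delta_rot": [0,0,0],"jaw": 1}
    - {"translation": [-0.8,0,0],"delta_rot": [0,0,0],"jaw": 1}
    - {"translation": [-1.2,0,0],"delta_rot": [0,0,0],"jaw": 1}
    - {"translation": [-1.6,0,0],"delta_rot": [0,0,0],"jaw": 1}
    - {"translation": [-2,0,0],"delta_rot": [0,0,0],"jaw": 1}
    - {"translation": [-2.4,0,0],"delta_rot": [0,0,0],"jaw": 1}
    - {"translation": [-2.4,0,0],"delta_rot": [0,0,0],"jaw": 1}
    - {"translation": [-2.4,0,0],"delta_rot": [0,0,0],"jaw": 1}

```text
time: 9.3
tool_pos: [0.5293, 0.1044, 0.0725]
tool_rot: [0.0, 0.736, 0.677, 0.0]
contact_force: [1.6, -1.5, -5.9]
gripper_width: 0.274
grasp_force: 60.0
```

```bash
python3 go.py .5280 .0920 .0717 1.4868
```

```text
t 9.3 pos [0.5293 0.1044 0.0725] yaw 1.4867 tilt [-0.0006  0.0008] F [ 1.6 -1.5 -5.9] w 23.439364988664803 j6 0.14
move cm [-1.25 -0.03  0.08] rot [ 0.0008  0.0006 -0.0001]
```

>>> send_rows:
  steps:
    - {"translation": [-0.3,0,0],"delta_rot": [0,0,0],"jaw": 1}
    - {"translation": [-0.6,0,0],"delta_rot": [0,0,0],"jaw": 1}
    - {"translation": [-0.9,0,0],"delta_rot": [0,0,0],"jaw": 1}
    - {"translation": [-1.1,0,0.05],"delta_rot": [0,0,0],"jaw": 1}
    - {"translation": [-1.2,0,0.1],"delta_rot": [0,0,0],"jaw": 1}
    - {"translation": [-1.2,0,0.1],"delta_rot": [0,0,0],"jaw": 1}
    - {"translation": [-1.2,0,0.1],"delta_rot": [0,0,0],"jaw": 1}
    - {"translation": [-1.2,0,0.1],"delta_rot": [0,0,0],"jaw": 1}

```text
time: 10.1
tool_pos: [0.5281, 0.0926, 0.0714]
tool_rot: [0.0, 0.736, 0.677, -0.0]
contact_force: [2.4, -0.6, -5.0]
gripper_width: 0.273
grasp_force: 60.1
```

>>> send_rows:
  steps:
    - {"translation": [-0.1,0,0.1],"delta_rot": [0,0,0],"jaw": 1}
    - {"translation": [-0.2,0,0.15],"delta_rot": [0,0,0],"jaw": 1}
    - {"translation": [-0.2,0,0.2],"delta_rot": [0,0,0],"jaw": 1}
    - {"translation": [-0.2,0,0.2],"delta_rot": [0,0,0],"jaw": 1}
    - {"translation": [-0.2,0,0.2],"delta_rot": [0,0,0],"jaw": 1}
    - {"translation": [-0.2,0,0.2],"delta_rot": [0,0,0],"jaw": 1}
    - {"translation": [-0.2,0,0.2],"delta_rot": [0,0,0],"jaw": 1}
    - {"translation": [-0.2,0,0.2],"delta_rot": [0,0,0],"jaw": 1}

```text
time: 10.9
tool_pos: [0.5279, 0.0909, 0.0694]
tool_rot: [0.0, 0.736, 0.677, 0.0]
contact_force: [2.6, -0.8, -4.0]
gripper_width: 0.276
grasp_force: 60.2
```

>>> send_rows:
  steps:
    - {"translation": [-0.1,0,0],"delta_rot": [0,0,0],"jaw": 1}
    - {"translation": [-0.15,0,0],"delta_rot": [0,0,0],"jaw": 1}
    - {"translation": [-0.15,0,0],"delta_rot": [0,0,0],"jaw": 1}
    - {"translation": [-0.15,0,0],"delta_rot": [0,0,0],"jaw": 1}
    - {"translation": [-0.15,0,0],"delta_rot": [0,0,0],"jaw": 1}
    - {"translation": [-0.15,0,0],"delta_rot": [0,0,0],"jaw": 1}
    - {"translation": [-0.15,0,0],"delta_rot": [0,0,0],"jaw": 1}
    - {"translation": [-0.15,0,0],"delta_rot": [0,0,0],"jaw": 1}

```text
time: 11.7
tool_pos: [0.5277, 0.0894, 0.0692]
tool_rot: [-0.0, 0.736, 0.677, -0.0]
contact_force: [1.9, 2.2, -5.9]
gripper_width: 0.274
grasp_force: 60.1
```

>>> send_rows:
  steps:
    - {"translation": [-0.1,0,0],"delta_rot": [0,0,0],"jaw": 1}
    - {"translation": [-0.15,0,0],"delta_rot": [0,0,0],"jaw": 1}
    - {"translation": [-0.15,0,0],"delta_rot": [0,0,0],"jaw": 1}
    - {"translation": [-0.15,0,0],"delta_rot": [0,0,0],"jaw": 1}
    - {"translation": [-0.15,0,0],"delta_rot": [0,0,0],"jaw": 1}
    - {"translation": [-0.15,0,0],"delta_rot": [0,0,0],"jaw": 1}
    - {"translation": [-0.15,0,0],"delta_rot": [0,0,0],"jaw": 1}
    - {"translation": [-0.15,0,0],"delta_rot": [0,0,0],"jaw": 1}

```text
time: 12.5
tool_pos: [0.5276, 0.0882, 0.0693]
tool_rot: [-0.0, 0.736, 0.677, 0.0]
contact_force: [2.3, 4.6, -5.4]
gripper_width: 0.275
grasp_force: 60.1
```

>>> send_rows:
  steps:
    - {"translation": [-0.1,0,0],"delta_rot": [0,0,0],"jaw": 1}
    - {"translation": [-0.12,0,0],"delta_rot": [0,0,0],"jaw": 1}
    - {"translation": [-0.12,0,0],"delta_rot": [0,0,0],"jaw": 1}
    - {"translation": [-0.12,0,0],"delta_rot": [0,0,0],"jaw": 1}
    - {"translation": [-0.12,0,0],"delta_rot": [0,0,0],"jaw": 1}
    - {"translation": [-0.12,0,0],"delta_rot": [0,0,0],"jaw": 1}
    - {"translation": [-0.12,0,0],"delta_rot": [0,0,0],"jaw": 1}
    - {"translation": [-0.12,0,0],"delta_rot": [0,0,0],"jaw": 1}

```text
time: 13.3
tool_pos: [0.5276, 0.0879, 0.0694]
tool_rot: [-0.001, 0.736, 0.677, 0.001]
contact_force: [3.1, 7.6, -6.0]
gripper_width: 0.278
grasp_force: 60.0
```

```bash
python3 go.py .5280 .0920 .0717 1.4868; python3 - <<'E'
from h import *
import pickle
f=cam('wrist'); pickle.dump(f,open('w5.pkl','wb'))
g=cam('scene'); pickle.dump(g,open('s5.pkl','wb'))
c=cv2.resize(g['pixels'][215:295,305:425],None,fx=5,fy=5,interpolation=cv2.INTER_CUBIC)
d=cv2.resize(f['pixels'][:,250:450],(167,400)); save('m5.png',np.hstack([c,d]))
E
```

```text
t 13.3 pos [0.5276 0.0879 0.0694] yaw 1.4866 tilt [0.0027 0.0002] F [ 3.1  7.6 -6. ] w 23.71130341570688 j6 0.11
move cm [ 0.41  0.01 -0.23] rot [ 0.0002 -0.0027 -0.0002]
```

View pics/m5.png

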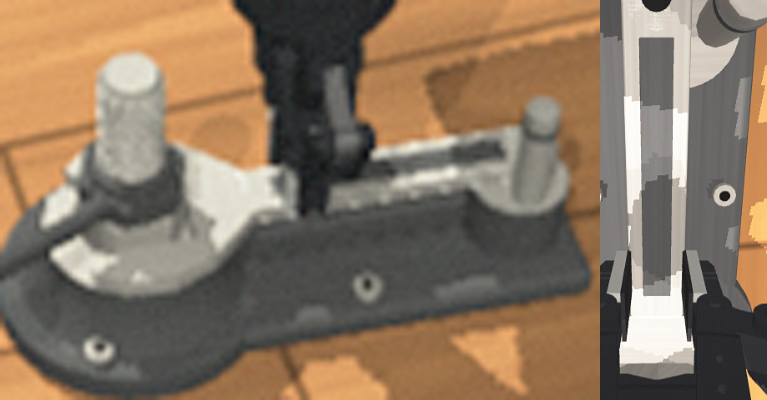

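>>> send_rows:
  steps:
    - {"translation": [0.1,0,0.05],"delta_rot": [0,0,0],"jaw": 1}
    - {"translation": [0.19,0,0.1],"delta_rot": [0,0,0],"jaw": 1}
    - {"translation": [0.19,0,0.15],"delta_rot": [0,0,0],"jaw": 1}
    - {"translation": [0.19,0,0.15],"delta_rot": [0,0,0],"jaw": 1}
    - {"translation": [0.19,0,0.15],"delta_rot": [0,0,0],"jaw": 1}
    - {"translation": [0.19,0,0.15],"delta_rot": [0,0,0],"jaw": 1}
    - {"translation": [0.19,0,0.15],"delta_rot": [0,0,0],"jaw": 1}
    - {"translation": [0.19,0,0.15],"delta_rot": [0,0,0],"jaw": 1}

```text
time: 14.2
tool_pos: [0.5278, 0.0883, 0.0689]
tool_rot: [0.0, 0.736, 0.677, -0.0]
contact_force: [-3.8, 1.3, 6.3]
gripper_width: 0.277
grasp_force: 61.4
```

>>> send_rows:
  steps:
    - {"translation": [0,0,0],"delta_rot": [0,0,0],"jaw": 3}
    - {"translation": [0,0,0],"delta_rot": [0,0,0],"jaw": 4.5}
    - {"translation": [0,0,0],"delta_rot": [0,0,0],"jaw": 4.5}
    - {"translation": [0,0,0],"delta_rot": [0,0,0],"jaw": 4.5}
    - {"translation": [0,0,-1.5],"delta_rot": [0,0,0],"jaw": 4.5}
    - {"translation": [0,0,-5],"delta_rot": [0,0,0],"jaw": 4.5}
    - {"translation": [0,0,-9.5],"delta_rot": [0,0,0],"jaw": 5}
    - {"translation": [0,0,-14],"delta_rot": [0,0,0],"jaw": 6}

```text
time: 15.0
tool_pos: [0.5273, 0.0886, 0.21]
tool_rot: [-0.0, 0.736, 0.677, -0.0]
contact_force: [0.7, 0.4, 0.0]
gripper_width: 0.7
grasp_force: 0.0
```

```bash
python3 - <<'E'
from h import *
import pickle
f=cam('wrist'); pickle.dump(f,open('w6.pkl','wb'))
s,p,r=st(); print(s['time'],p,s['joint_pos'].round(2),s['gripper_width'])
f=pickle.load(open('s5.pkl','rb'))
c=f['pixels']; 
# ball: darkest blob near (294,274)
sub=c[255:295,270:320].max(2); m=(sub<45).astype(np.uint8); n,l,sts,ce=cv2.connectedComponentsWithStats(m); print([(sts[i,4],(ce[i]+[270,255]).round(1)) for i in range(1,n) if sts[i,4]>20])
for u,v in [(294,274)]: print(pz(f,u,v,.1175))
E
```

```text
15.05 [0.53179911 0.08880325 0.22019541] [ 0.03 -0.15  1.85 -0.    1.43  0.11] 0.7030653722708335
[(np.int32(98), array([294.5, 274. ]))]
[ 0.59515229 -0.09308432  0.1175    ]
```

```bash
python3 go.py .5940 -.0930 .2 2.201
```

```text
t 15.05 pos [0.5318 0.0888 0.2202] yaw 1.4869 tilt [0.0016 0.015 ] F [3.5 0.6 5.5] w 60.04178279192919 j6 0.11
move cm [-17.6    7.69   2.11] rot [ 0.015   0.0038 -0.7141]
```

>>> send_rows:
  steps:
    - {"translation": [-2,1,0],"delta_rot": [0,0,-0.1],"jaw": 5}
    - {"translation": [-5,2.5,0],"delta_rot": [0,0,-0.2],"jaw": 5}
    - {"translation": [-8,4,0],"delta_rot": [0,0,-0.32],"jaw": 5}
    - {"translation": [-11,5.2,0],"delta_rot": [0,0,-0.44],"jaw": 5}
    - {"translation": [-14,6.5,0],"delta_rot": [0,0,-0.56],"jaw": 5}
    - {"translation": [-16.5,7.6,0.4],"delta_rot": [0,0,-0.66],"jaw": 5}
    - {"translation": [-17.5,8.1,0.9],"delta_rot": [0,0,-0.714],"jaw": 5}
    - {"translation": [-17.5,8.1,0.9],"delta_rot": [0,0,-0.714],"jaw": 5}

```text
time: 15.85
tool_pos: [0.5938, -0.094, 0.1989]
tool_rot: [-0.0, 0.454, 0.891, -0.0]
contact_force: [0.0, 0.5, -0.3]
gripper_width: 0.586
grasp_force: 0.0
```

>>> send_rows:
  steps:
    - {"translation": [0,0,0],"delta_rot": [0,0,0],"jaw": 5}
    - {"translation": [0,0,0],"delta_rot": [0,0,0],"jaw": 5}
    - {"translation": [0,0,0],"delta_rot": [0,0,0],"jaw": 5}
    - {"translation": [0,0,0],"delta_rot": [0,0,0],"jaw": 5}
    - {"translation": [0,0,0],"delta_rot": [0,0,0],"jaw": 5}
    - {"translation": [0,0,0],"delta_rot": [0,0,0],"jaw": 5}
    - {"translation": [0,0,0],"delta_rot": [0,0,0],"jaw": 5}
    - {"translation": [0,0,0],"delta_rot": [0,0,0],"jaw": 5}

```text
time: 16.65
tool_pos: [0.5937, -0.0926, 0.1988]
tool_rot: [-0.0, 0.453, 0.891, -0.0]
contact_force: [0.6, 0.7, 0.6]
gripper_width: 0.586
grasp_force: 0.0
```

```bash
python3 go.py .5940 -.0930 .112 2.201; python3 - <<'E'
from h import *
import pickle
f=cam('wrist'); pickle.dump(f,open('w7.pkl','wb')); save('w7.png',f['pixels'])
g=cam('scene'); pickle.dump(g,open('s7.pkl','wb'))
s,p,r=st()
c=f['pixels'].max(2); P=cloud(f); Z=P[...,2]
m=(np.hypot(P[...,0]-.594,P[...,1]+.093)<.035)&(Z>.1)&(Z<.14)&(c<110)
v,u=np.nonzero(m); print(len(u),u.mean(),v.mean(),u.min(),u.max(),v.min(),v.max())
E
```

```text
t 16.65 pos [ 0.5937 -0.0926  0.1988] yaw 2.2008 tilt [ 0. -0.] F [0.6 0.7 0.6] w 50.009201193751586 j6 -0.91
move cm [-0.05 -0.    8.68] rot [-0.     -0.     -0.0002]
2407 316.9123390112173 249.86996260905693 292 341 192 284
```

View pics/w7.png

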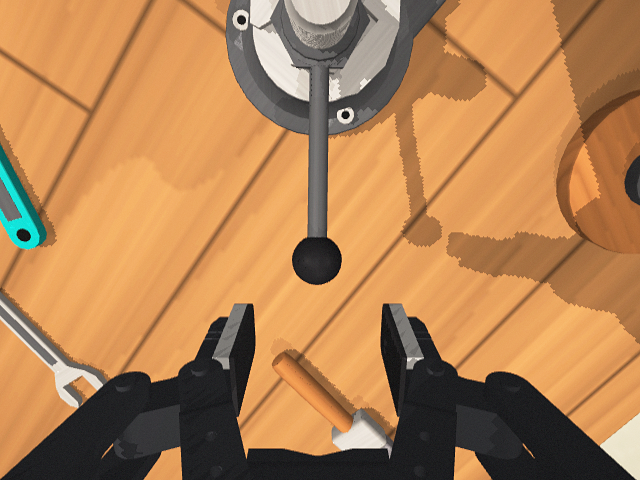

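The ball is at (317,260), midway between the pads, with the lever along the tool's x axis. Descending to straddle it.

>>> send_rows:
  steps:
    - {"translation": [0,0,1.5],"delta_rot": [0,0,0],"jaw": 5}
    - {"translation": [0,0,3],"delta_rot": [0,0,0],"jaw": 5}
    - {"translation": [0,0,5],"delta_rot": [0,0,0],"jaw": 5}
    - {"translation": [0,0,7],"delta_rot": [0,0,0],"jaw": 5}
    - {"translation": [0,0,8.5],"delta_rot": [0,0,0],"jaw": 5}
    - {"translation": [0,0,8.7],"delta_rot": [0,0,0],"jaw": 5}
    - {"translation": [0,0,8.7],"delta_rot": [0,0,0],"jaw": 5}
    - {"translation": [0,0,8.7],"delta_rot": [0,0,0],"jaw": 5}

```text
time: 17.55
tool_pos: [0.5944, -0.0927, 0.1127]
tool_rot: [0.001, 0.453, 0.891, 0.0]
contact_force: [0.1, 0.1, 0.2]
gripper_width: 0.589
grasp_force: 0.0
```

```bash
python3 - <<'E'
from h import *
import pickle
f=pickle.load(open('w7.pkl','rb'))
b=pz(f,317,260,.1175); print('ball',b)
C=np.array([.5215,.0068]); d=b[:2]-C; print(np.hypot(*d),np.arctan2(d[1],d[0]))
s,p,r=st(); print(p,s['contact_force'].round(1))
# arc table: tool-frame shifts (cm) & rot for turning by a about C, from pose now
for a in np.arange(.1,1.05,.1):
    q=np.array([[np.cos(a),np.sin(a)],[-np.sin(a),np.cos(a)]])@(p[:2]-C)+C-p[:2]
    print(round(a,2),(r.T@np.array([*q,0])*100).round(2)[:2],'rotz',a)
E
```

```text
ball [ 0.59474033 -0.09511383  0.1175    ]
0.12550129338379018 -0.9476632192791918
[ 0.59437605 -0.09274476  0.11274641] [0.1 0.1 0.2]
0.1 [ 0.06 -1.23] rotz 0.1
0.2 [ 0.24 -2.45] rotz 0.2
0.3 [ 0.54 -3.65] rotz 0.30000000000000004
0.4 [ 0.96 -4.81] rotz 0.4
0.5 [ 1.5  -5.92] rotz 0.5
0.6 [ 2.14 -6.97] rotz 0.6
0.7 [ 2.89 -7.95] rotz 0.7000000000000001
0.8 [ 3.73 -8.86] rotz 0.8
0.9 [ 4.65 -9.67] rotz 0.9
1.0 [  5.65 -10.39] rotz 1.0
```

>>> send_rows:
  steps:
    - {"translation": [0.01,-0.5,0],"delta_rot": [0,0,0.04],"jaw": 5}
    - {"translation": [0.04,-0.98,0],"delta_rot": [0,0,0.08],"jaw": 5}
    - {"translation": [0.09,-1.48,0],"delta_rot": [0,0,0.12],"jaw": 5}
    - {"translation": [0.16,-1.97,0],"delta_rot": [0,0,0.16],"jaw": 5}
    - {"translation": [0.25,-2.46,0],"delta_rot": [0,0,0.2],"jaw": 5}
    - {"translation": [0.35,-2.94,0],"delta_rot": [0,0,0.24],"jaw": 5}
    - {"translation": [0.48,-3.42,0],"delta_rot": [0,0,0.28],"jaw": 5}
    - {"translation": [0.54,-3.65,0],"delta_rot": [0,0,0.3],"jaw": 5}

```text
time: 18.35
tool_pos: [0.5624, -0.1095, 0.1136]
tool_rot: [0.002, 0.582, 0.813, 0.001]
contact_force: [2.7, 2.4, -0.8]
gripper_width: 0.584
grasp_force: 1.9
```

```bash
cat > lv.py <<'E'
from h import *
s,p,r=st(); C=np.array([.5215,.0068]); d=p[:2]-C
print(s['time'],p.round(4),'yaw',np.arctan2(r[1,0],r[0,0]).round(3),'r,ang',np.hypot(*d).round(4),np.arctan2(d[1],d[0]).round(3),'Ftool',(r.T@s['contact_force']).round(2),s['joint_pos'].round(2))
E
python3 lv.py
```

```text
18.35 [ 0.5624 -0.1095  0.1136] yaw 1.9 r,ang 0.1233 -1.233 Ftool [1.41 3.34 0.82] [-0.32  0.05  1.85  0.    1.24 -0.65]
```

>>> send_rows:
  steps:
    - {"translation": [0.0,-0.25,0],"delta_rot": [0,0,0.02],"jaw": 5}
    - {"translation": [0.01,-0.5,0],"delta_rot": [0,0,0.04],"jaw": 5}
    - {"translation": [0.02,-0.74,0],"delta_rot": [0,0,0.06],"jaw": 5}
    - {"translation": [0.04,-0.98,0],"delta_rot": [0,0,0.08],"jaw": 5}
    - {"translation": [0.06,-1.23,0],"delta_rot": [0,0,0.1],"jaw": 5}
    - {"translation": [0.09,-1.48,0],"delta_rot": [0,0,0.12],"jaw": 5}
    - {"translation": [0.09,-1.48,0],"delta_rot": [0,0,0.12],"jaw": 5}
    - {"translation": [0.09,-1.48,0],"delta_rot": [0,0,0.12],"jaw": 5}

```text
time: 19.15
tool_pos: [0.5468, -0.1141, 0.1121]
tool_rot: [0.0, 0.629, 0.777, -0.0]
contact_force: [4.2, -1.6, 2.3]
gripper_width: 0.592
grasp_force: 1.8
```

```bash
python3 lv.py
```

```text
19.15 [ 0.5468 -0.1141  0.1121] yaw 1.781 r,ang 0.1235 -1.364 Ftool [-2.46  3.8  -2.28] [-0.34  0.02  1.88 -0.    1.24 -0.55]
```

>>> send_rows:
  steps:
    - {"translation": [0,-0.12,0],"delta_rot": [0,0,0.01],"jaw": 5}
    - {"translation": [0,-0.25,0],"delta_rot": [0,0,0.02],"jaw": 5}
    - {"translation": [0.01,-0.37,0],"delta_rot": [0,0,0.03],"jaw": 5}
    - {"translation": [0.01,-0.5,0],"delta_rot": [0,0,0.04],"jaw": 5}
    - {"translation": [0.01,-0.5,0],"delta_rot": [0,0,0.04],"jaw": 5}
    - {"translation": [0.01,-0.5,0],"delta_rot": [0,0,0.04],"jaw": 5}
    - {"translation": [0.01,-0.5,0],"delta_rot": [0,0,0.04],"jaw": 5}
    - {"translation": [0.01,-0.5,0],"delta_rot": [0,0,0.04],"jaw": 5}

```text
time: 19.95
tool_pos: [0.5418, -0.1146, 0.1118]
tool_rot: [-0.0, 0.644, 0.765, -0.0]
contact_force: [4.9, -1.0, 2.5]
gripper_width: 0.584
grasp_force: 2.1
```

>>> send_rows:
  steps:
    - {"translation": [0,-0.12,0],"delta_rot": [0,0,0.01],"jaw": 5}
    - {"translation": [0,-0.25,0],"delta_rot": [0,0,0.02],"jaw": 5}
    - {"translation": [0.01,-0.37,0],"delta_rot": [0,0,0.03],"jaw": 5}
    - {"translation": [0.01,-0.37,0],"delta_rot": [0,0,0.03],"jaw": 5}
    - {"translation": [0.01,-0.37,0],"delta_rot": [0,0,0.03],"jaw": 5}
    - {"translation": [0.01,-0.37,0],"delta_rot": [0,0,0.03],"jaw": 5}
    - {"translation": [0.01,-0.37,0],"delta_rot": [0,0,0.03],"jaw": 5}
    - {"translation": [0.01,-0.37,0],"delta_rot": [0,0,0.03],"jaw": 5}

```text
time: 20.75
tool_pos: [0.538, -0.1151, 0.1117]
tool_rot: [-0.0, 0.656, 0.755, -0.0]
contact_force: [3.6, -0.9, 3.3]
gripper_width: 0.585
grasp_force: 1.8
```

```bash
python3 lv.py
```

```text
20.75 [ 0.538  -0.1151  0.1117] yaw 1.711 r,ang 0.123 -1.436 Ftool [-1.43  3.41 -3.3 ] [-0.35 -0.    1.9  -0.    1.24 -0.49]
```

Still moving freely, so I'll continue in the same small steps.

>>> send_rows:
  steps:
    - {"translation": [0,-0.12,0],"delta_rot": [0,0,0.01],"jaw": 5}
    - {"translation": [0,-0.25,0],"delta_rot": [0,0,0.02],"jaw": 5}
    - {"translation": [0.01,-0.37,0],"delta_rot": [0,0,0.03],"jaw": 5}
    - {"translation": [0.01,-0.5,0],"delta_rot": [0,0,0.04],"jaw": 5}
    - {"translation": [0.01,-0.5,0],"delta_rot": [0,0,0.04],"jaw": 5}
    - {"translation": [0.01,-0.5,0],"delta_rot": [0,0,0.04],"jaw": 5}
    - {"translation": [0.01,-0.5,0],"delta_rot": [0,0,0.04],"jaw": 5}
    - {"translation": [0.01,-0.5,0],"delta_rot": [0,0,0.04],"jaw": 5}

```text
time: 21.55
tool_pos: [0.533, -0.1157, 0.1117]
tool_rot: [-0.0, 0.671, 0.742, -0.0]
contact_force: [3.9, -0.8, 2.1]
gripper_width: 0.586
grasp_force: 1.7
```

```bash
python3 lv.py
```

```text
21.55 [ 0.533  -0.1157  0.1117] yaw 1.671 r,ang 0.1231 -1.477 Ftool [-1.2   3.75 -2.12] [-0.35 -0.01  1.91 -0.    1.24 -0.45]
```

>>> send_rows:
  steps:
    - {"translation": [0,-0.12,0],"delta_rot": [0,0,0.01],"jaw": 5}
    - {"translation": [0,-0.25,0],"delta_rot": [0,0,0.02],"jaw": 5}
    - {"translation": [0.01,-0.37,0],"delta_rot": [0,0,0.03],"jaw": 5}
    - {"translation": [0.01,-0.5,0],"delta_rot": [0,0,0.04],"jaw": 5}
    - {"translation": [0.01,-0.5,0],"delta_rot": [0,0,0.04],"jaw": 5}
    - {"translation": [0.01,-0.5,0],"delta_rot": [0,0,0.04],"jaw": 5}
    - {"translation": [0.01,-0.5,0],"delta_rot": [0,0,0.04],"jaw": 5}
    - {"translation": [0.01,-0.5,0],"delta_rot": [0,0,0.04],"jaw": 5}

```text
time: 22.35
tool_pos: [0.5281, -0.1161, 0.1117]
tool_rot: [-0.0, 0.686, 0.728, -0.0]
contact_force: [4.0, 0.4, 1.2]
gripper_width: 0.583
grasp_force: 1.6
```

```bash
python3 lv.py
```

```text
22.35 [ 0.5281 -0.1161  0.1117] yaw 1.631 r,ang 0.1231 -1.517 Ftool [ 0.15  3.99 -1.22] [-0.35 -0.03  1.92 -0.    1.24 -0.41]
```

>>> send_rows:
  steps:
    - {"translation": [0,-0.12,0],"delta_rot": [0,0,0.01],"jaw": 5}
    - {"translation": [0,-0.25,0],"delta_rot": [0,0,0.02],"jaw": 5}
    - {"translation": [0.01,-0.37,0],"delta_rot": [0,0,0.03],"jaw": 5}
    - {"translation": [0.01,-0.5,0],"delta_rot": [0,0,0.04],"jaw": 5}
    - {"translation": [0.01,-0.5,0],"delta_rot": [0,0,0.04],"jaw": 5}
    - {"translation": [0.01,-0.5,0],"delta_rot": [0,0,0.04],"jaw": 5}
    - {"translation": [0.01,-0.5,0],"delta_rot": [0,0,0.04],"jaw": 5}
    - {"translation": [0.01,-0.5,0],"delta_rot": [0,0,0.04],"jaw": 5}

```text
time: 23.15
tool_pos: [0.5231, -0.1163, 0.1117]
tool_rot: [-0.0, 0.7, 0.714, -0.0]
contact_force: [3.7, 0.2, 1.4]
gripper_width: 0.584
grasp_force: 1.6
```

>>> send_rows:
  steps:
    - {"translation": [0,-0.12,0],"delta_rot": [0,0,0.01],"jaw": 5}
    - {"translation": [0,-0.25,0],"delta_rot": [0,0,0.02],"jaw": 5}
    - {"translation": [0.01,-0.37,0],"delta_rot": [0,0,0.03],"jaw": 5}
    - {"translation": [0.01,-0.5,0],"delta_rot": [0,0,0.04],"jaw": 5}
    - {"translation": [0.01,-0.5,0],"delta_rot": [0,0,0.04],"jaw": 5}
    - {"translation": [0.01,-0.5,0],"delta_rot": [0,0,0.04],"jaw": 5}
    - {"translation": [0.01,-0.5,0],"delta_rot": [0,0,0.04],"jaw": 5}
    - {"translation": [0.01,-0.5,0],"delta_rot": [0,0,0.04],"jaw": 5}

```text
time: 23.95
tool_pos: [0.5181, -0.1163, 0.1117]
tool_rot: [-0.0, 0.714, 0.7, -0.0]
contact_force: [3.3, -0.4, 1.0]
gripper_width: 0.584
grasp_force: 1.5
```

>>> send_rows:
  steps:
    - {"translation": [0,-0.12,0],"delta_rot": [0,0,0.01],"jaw": 5}
    - {"translation": [0,-0.25,0],"delta_rot": [0,0,0.02],"jaw": 5}
    - {"translation": [0.01,-0.37,0],"delta_rot": [0,0,0.03],"jaw": 5}
    - {"translation": [0.01,-0.5,0],"delta_rot": [0,0,0.04],"jaw": 5}
    - {"translation": [0.01,-0.5,0],"delta_rot": [0,0,0.04],"jaw": 5}
    - {"translation": [0.01,-0.5,0],"delta_rot": [0,0,0.04],"jaw": 5}
    - {"translation": [0.01,-0.5,0],"delta_rot": [0,0,0.04],"jaw": 5}
    - {"translation": [0.01,-0.5,0],"delta_rot": [0,0,0.04],"jaw": 5}

```text
time: 24.75
tool_pos: [0.5131, -0.1161, 0.1117]
tool_rot: [-0.0, 0.728, 0.686, -0.0]
contact_force: [2.1, 0.5, 1.4]
gripper_width: 0.585
grasp_force: 1.5
```

```bash
python3 lv.py; python3 - <<'E'
from h import *
import pickle
g=cam('scene'); pickle.dump(g,open('s8.pkl','wb')); a=pickle.load(open('s7.pkl','rb'))
# change near the handle/post region since spanner was released
d=cv2.absdiff(g['pixels'],a['pixels']).sum(2)[225:265,365:430]; print('changed px',(d>90).sum())
E
```

```text
24.75 [ 0.5131 -0.1161  0.1117] yaw 1.511 r,ang 0.1232 -1.639 Ftool [ 0.65  2.05 -1.4 ] [-0.36 -0.06  1.96 -0.    1.24 -0.3 ]
changed px 415
```

>>> send_rows:
  steps:
    - {"translation": [0,-0.12,0],"delta_rot": [0,0,0.01],"jaw": 5}
    - {"translation": [0,-0.25,0],"delta_rot": [0,0,0.02],"jaw": 5}
    - {"translation": [0.01,-0.37,0],"delta_rot": [0,0,0.03],"jaw": 5}
    - {"translation": [0.01,-0.5,0],"delta_rot": [0,0,0.04],"jaw": 5}
    - {"translation": [0.01,-0.5,0],"delta_rot": [0,0,0.04],"jaw": 5}
    - {"translation": [0.01,-0.5,0],"delta_rot": [0,0,0.04],"jaw": 5}
    - {"translation": [0.01,-0.5,0],"delta_rot": [0,0,0.04],"jaw": 5}
    - {"translation": [0.01,-0.5,0],"delta_rot": [0,0,0.04],"jaw": 5}

```text
time: 25.6
tool_pos: [0.5081, -0.1157, 0.1117]
tool_rot: [-0.0, 0.742, 0.671, -0.0]
contact_force: [2.6, 1.8, 0.5]
gripper_width: 0.586
grasp_force: 1.5
```

```bash
python3 lv.py; python3 - <<'E'
from h import *
import pickle
g=cam('scene'); pickle.dump(g,open('s9.pkl','wb')); a=pickle.load(open('s7.pkl','rb'))
z=lambda f:cv2.resize(f['pixels'][215:295,300:430],None,fx=3.5,fy=3.5,interpolation=cv2.INTER_CUBIC)
w=pickle.load(open('w6.pkl','rb')); save('m9.png',np.hstack([np.vstack([z(a),z(g)]),cv2.resize(w['pixels'],(320,240)).repeat(1,0)[:, :].copy() if 0 else cv2.copyMakeBorder(cv2.resize(w['pixels'][:,120:520],(300,360)),0,200,0,0,cv2.BORDER_CONSTANT)]))
E
```

```text
25.6 [ 0.5081 -0.1157  0.1117] yaw 1.471 r,ang 0.1232 -1.68 Ftool [ 2.06  2.39 -0.47] [-0.37 -0.07  1.97 -0.    1.25 -0.27]
```

View pics/m9.png

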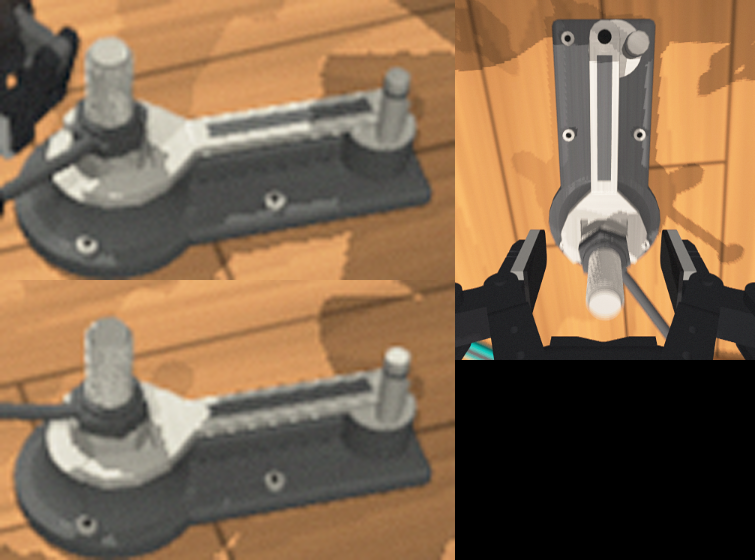

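The spanner sits on the nut with its handle beside the post and hasn't shifted. The lever has turned and hasn't met the stop yet.

>>> send_rows:
  steps:
    - {"translation": [0,-0.12,0],"delta_rot": [0,0,0.01],"jaw": 5}
    - {"translation": [0,-0.25,0],"delta_rot": [0,0,0.02],"jaw": 5}
    - {"translation": [0.01,-0.37,0],"delta_rot": [0,0,0.03],"jaw": 5}
    - {"translation": [0.01,-0.5,0],"delta_rot": [0,0,0.04],"jaw": 5}
    - {"translation": [0.01,-0.5,0],"delta_rot": [0,0,0.04],"jaw": 5}
    - {"translation": [0.01,-0.5,0],"delta_rot": [0,0,0.04],"jaw": 5}
    - {"translation": [0.01,-0.5,0],"delta_rot": [0,0,0.04],"jaw": 5}
    - {"translation": [0.01,-0.5,0],"delta_rot": [0,0,0.04],"jaw": 5}

```text
time: 26.45
tool_pos: [0.5031, -0.1151, 0.1117]
tool_rot: [-0.0, 0.755, 0.656, -0.0]
contact_force: [2.7, 0.8, 0.6]
gripper_width: 0.588
grasp_force: 1.4
```

```bash
python3 lv.py
```

```text
26.45 [ 0.5031 -0.1151  0.1117] yaw 1.431 r,ang 0.1233 -1.72 Ftool [ 1.21  2.54 -0.55] [-0.37 -0.09  1.98 -0.    1.25 -0.23]
```

>>> send_rows:
  steps:
    - {"translation": [0,-0.12,0],"delta_rot": [0,0,0.01],"jaw": 5}
    - {"translation": [0,-0.25,0],"delta_rot": [0,0,0.02],"jaw": 5}
    - {"translation": [0.01,-0.37,0],"delta_rot": [0,0,0.03],"jaw": 5}
    - {"translation": [0.01,-0.5,0],"delta_rot": [0,0,0.04],"jaw": 5}
    - {"translation": [0.01,-0.5,0],"delta_rot": [0,0,0.04],"jaw": 5}
    - {"translation": [0.01,-0.5,0],"delta_rot": [0,0,0.04],"jaw": 5}
    - {"translation": [0.01,-0.5,0],"delta_rot": [0,0,0.04],"jaw": 5}
    - {"translation": [0.01,-0.5,0],"delta_rot": [0,0,0.04],"jaw": 5}

```text
time: 27.25
tool_pos: [0.4982, -0.1143, 0.1117]
tool_rot: [-0.0, 0.768, 0.641, -0.0]
contact_force: [2.5, 1.9, 0.7]
gripper_width: 0.588
grasp_force: 1.4
```

```bash
python3 lv.py
```

```text
27.25 [ 0.4982 -0.1143  0.1117] yaw 1.391 r,ang 0.1233 -1.761 Ftool [ 2.26  2.09 -0.73] [-0.37 -0.1   1.99 -0.    1.25 -0.19]
```

>>> send_rows:
  steps:
    - {"translation": [0,-0.12,0],"delta_rot": [0,0,0.01],"jaw": 5}
    - {"translation": [0,-0.25,0],"delta_rot": [0,0,0.02],"jaw": 5}
    - {"translation": [0.01,-0.37,0],"delta_rot": [0,0,0.03],"jaw": 5}
    - {"translation": [0.01,-0.37,0],"delta_rot": [0,0,0.03],"jaw": 5}
    - {"translation": [0.01,-0.37,0],"delta_rot": [0,0,0.03],"jaw": 5}
    - {"translation": [0.01,-0.37,0],"delta_rot": [0,0,0.03],"jaw": 5}
    - {"translation": [0.01,-0.37,0],"delta_rot": [0,0,0.03],"jaw": 5}
    - {"translation": [0.01,-0.37,0],"delta_rot": [0,0,0.03],"jaw": 5}

```text
time: 28.05
tool_pos: [0.4947, -0.1136, 0.1118]
tool_rot: [0.0, 0.777, 0.629, -0.0]
contact_force: [3.4, 2.1, 0.3]
gripper_width: 0.585
grasp_force: 1.8
```

```bash
python3 lv.py; python3 - <<'E'
from h import *
import pickle
g=cam('scene'); pickle.dump(g,open('s10.pkl','wb')); f=cam('wrist'); pickle.dump(f,open('w10.pkl','wb'))
z=lambda f:cv2.resize(f['pixels'][215:295,260:430],None,fx=2.6,fy=2.6,interpolation=cv2.INTER_CUBIC)
save('m10.png',np.hstack([cv2.copyMakeBorder(z(g),0,272,0,0,cv2.BORDER_CONSTANT),cv2.resize(f['pixels'][:,160:480],(320,480))]))
E
```

```text
28.05 [ 0.4947 -0.1136  0.1118] yaw 1.361 r,ang 0.1233 -1.79 Ftool [ 2.79  2.91 -0.28] [-0.37 -0.11  2.   -0.    1.25 -0.16]
```

```bash
python3 - <<'E'
from h import *
import pickle
f=pickle.load(open('w10.pkl','rb')); P=cloud(f); ok=f['range_z']>0
for n in ['s7','s10']:
    g=pickle.load(open(n+'.pkl','rb')); Q=cloud(g)
    for u in (365,375,385,392):
        col=g['pixels'][225:265,u].astype(int); sat=col.max(1)-col.min(1); v=np.arange(225,265); 
        m=(sat<45)&(col.sum(1)>330); print(n,u,v[m].min() if m.any() else 0,v[m].max() if m.any() else 0,end=' | ')
    print()
    # handle points: height 0.054..0.066, fit centre line
    X=Q.reshape(-1,3); k=(X[:,2]>.054)&(X[:,2]<.067)&(X[:,1]>.075)&(X[:,1]<.17)&(abs(X[:,0]-.531)<.03)
    X=X[k]; c=np.polyfit(X[:,1],X[:,0],1); print(n,'handle pts',k.sum(),'slope',c[0].round(4),'x@y.15',np.polyval(c,.15).round(4))
# ball
m=ok&(P[...,2]>.11)&(P[...,2]<.14)&(f['pixels'].max(2)<90); m[:, :255]=0; m[:,385:]=0
n,l,s,ce=cv2.connectedComponentsWithStats(m.astype(np.uint8)); print([(s[i].tolist(),ce[i].round(1)) for i in range(1,n) if s[i,4]>100])
E
```

```text
s7 365 248 257 | s7 375 246 255 | s7 385 245 254 | s7 392 243 253 | 
s7 handle pts 391 slope 0.0781 x@y.15 0.5348
s10 365 248 258 | s10 375 246 255 | s10 385 245 254 | s10 392 244 253 | 
s10 handle pts 389 slope 0.081 x@y.15 0.5354
[([312, 235, 73, 155, 6719], array([348.6, 327.8]))]
```

>>> send_rows:
  steps:
    - {"translation": [0,-0.12,0],"delta_rot": [0,0,0.01],"jaw": 5}
    - {"translation": [0,-0.25,0],"delta_rot": [0,0,0.02],"jaw": 5}
    - {"translation": [0.01,-0.37,0],"delta_rot": [0,0,0.03],"jaw": 5}
    - {"translation": [0.01,-0.37,0],"delta_rot": [0,0,0.03],"jaw": 5}
    - {"translation": [0.01,-0.37,0],"delta_rot": [0,0,0.03],"jaw": 5}
    - {"translation": [0.01,-0.37,0],"delta_rot": [0,0,0.03],"jaw": 5}
    - {"translation": [0.01,-0.37,0],"delta_rot": [0,0,0.03],"jaw": 5}
    - {"translation": [0.01,-0.37,0],"delta_rot": [0,0,0.03],"jaw": 5}

```text
time: 28.95
tool_pos: [0.4916, -0.1127, 0.112]
tool_rot: [0.0, 0.787, 0.617, 0.001]
contact_force: [6.0, 2.1, -0.1]
gripper_width: 0.587
grasp_force: 2.6
```

```bash
python3 lv.py; python3 - <<'E'
from h import *
g=cam('side'); P=cloud(g); c=g['pixels'].max(2)
m=(c<50)&(P[...,2]>.095)&(P[...,2]<.14)&(np.hypot(P[...,0]-.49,P[...,1]+.11)<.05)
n,l,s,ce=cv2.connectedComponentsWithStats(m.astype(np.uint8))
for i in range(1,n):
    if s[i,4]>30: print(s[i].tolist(),pz(g,*ce[i],.1175).round(4))
# lever bar by depth: points z .085-.115, r .04-.1 from spindle
for n_ in ('scene','side'):
    g=cam(n_); X=cloud(g).reshape(-1,3); d=X[:,:2]-[.5215,.0068]; r=np.hypot(*d.T); th=np.arctan2(d[:,1],d[:,0])
    k=(r>.045)&(r<.1)&(X[:,2]>.085)&(X[:,2]<.125)&(th<-.7)&(th>-2.2); print(n_,k.sum(),np.median(th[k]) if k.any() else None)
E
```

```text
28.95 [ 0.4916 -0.1127  0.112 ] yaw 1.331 r,ang 0.1231 -1.816 Ftool [3.47 5.33 0.12] [-0.37 -0.12  2.01  0.    1.25 -0.13]
[329, 253, 10, 11, 70] [ 0.5035 -0.1162  0.1175]
scene 124 -1.6816427243168222
side 33 -1.7335648711391416
```

>>> send_rows:
  steps:
    - {"translation": [0,-0.12,0],"delta_rot": [0,0,0.01],"jaw": 5}
    - {"translation": [0,-0.25,0],"delta_rot": [0,0,0.02],"jaw": 5}
    - {"translation": [0.01,-0.37,0],"delta_rot": [0,0,0.03],"jaw": 5}
    - {"translation": [0.01,-0.37,0],"delta_rot": [0,0,0.03],"jaw": 5}
    - {"translation": [0.01,-0.37,0],"delta_rot": [0,0,0.03],"jaw": 5}
    - {"translation": [0.01,-0.37,0],"delta_rot": [0,0,0.03],"jaw": 5}
    - {"translation": [0.01,-0.37,0],"delta_rot": [0,0,0.03],"jaw": 5}
    - {"translation": [0.01,-0.37,0],"delta_rot": [0,0,0.03],"jaw": 5}

```text
time: 29.9
tool_pos: [0.4889, -0.1116, 0.1124]
tool_rot: [0.001, 0.796, 0.605, 0.002]
contact_force: [8.3, 2.9, -0.8]
gripper_width: 0.588
grasp_force: 3.8
```

```bash
python3 lv.py
```

```text
29.9 [ 0.4889 -0.1116  0.1124] yaw 1.301 r,ang 0.1229 -1.839 Ftool [5.04 7.24 0.81] [-0.37 -0.13  2.02  0.    1.25 -0.1 ]
```

```bash
cat > sp.py <<'E'
from h import *
for n_ in ('scene','side'):
    g=cam(n_); X=cloud(g).reshape(-1,3); d=X[:,:2]-[.5215,.0068]; r=np.hypot(*d.T); th=np.arctan2(d[:,1],d[:,0])
    k=(r>.045)&(r<.1)&(X[:,2]>.085)&(X[:,2]<.125)&(th<-.7)&(th>-2.2); print(n_,k.sum(),'lever',np.median(th[k]).round(3),end=' ')
    k=(X[:,2]>.054)&(X[:,2]<.067)&(X[:,1]>.075)&(X[:,1]<.17)&(abs(X[:,0]-.531)<.03)
    X=X[k]; c=np.polyfit(X[:,1],X[:,0],1); print('handle',k.sum(),'slope',c[0].round(4),'x@.15',np.polyval(c,.15).round(4))
E
python3 sp.py
```

```text
scene 124 lever -1.699 handle 394 slope 0.0936 x@.15 0.5369
side 36 lever -1.74 Traceback (most recent call last):
  File "sp.py", line 6, in <module>
    X=X[k]; c=np.polyfit(X[:,1],X[:,0],1); print('handle',k.sum(),'slope',c[0].round(4),'x@.15',np.polyval(c,.15).round(4))
              ~~~~~~~~~~^^^^^^^^^^^^^^^^^
    raise TypeError("expected non-empty vector for x")
TypeError: expected non-empty vector for x
```

The spanner handle has now swung onto the post (+2 mm), so the locknut has met the setting nut. I'm building up the force from here.

>>> send_rows:
  steps:
    - {"translation": [0,-0.12,0],"delta_rot": [0,0,0.01],"jaw": 5}
    - {"translation": [0,-0.25,0],"delta_rot": [0,0,0.015],"jaw": 5}
    - {"translation": [0,-0.25,0],"delta_rot": [0,0,0.015],"jaw": 5}
    - {"translation": [0,-0.25,0],"delta_rot": [0,0,0.015],"jaw": 5}
    - {"translation": [0,-0.25,0],"delta_rot": [0,0,0.015],"jaw": 5}
    - {"translation": [0,-0.25,0],"delta_rot": [0,0,0.015],"jaw": 5}
    - {"translation": [0,-0.25,0],"delta_rot": [0,0,0.015],"jaw": 5}
    - {"translation": [0,-0.25,0],"delta_rot": [0,0,0.015],"jaw": 5}

```text
time: 30.8
tool_pos: [0.4871, -0.111, 0.1127]
tool_rot: [0.002, 0.8, 0.599, 0.002]
contact_force: [10.2, 2.1, -0.7]
gripper_width: 0.587
grasp_force: 4.6
```

```bash
sed -i "s/('scene','side')/('scene',)/" sp.py; python3 lv.py; python3 sp.py
```

```text
30.8 [ 0.4871 -0.111   0.1127] yaw 1.286 r,ang 0.1227 -1.855 Ftool [4.9  9.2  0.74] [-0.37 -0.13  2.02  0.    1.25 -0.09]
scene 124 lever -1.707 handle 391 slope 0.0922 x@.15 0.5369
```

>>> send_rows:
  steps:
    - {"translation": [0,-0.12,0],"delta_rot": [0,0,0.01],"jaw": 5}
    - {"translation": [0,-0.25,0],"delta_rot": [0,0,0.01],"jaw": 5}
    - {"translation": [0,-0.25,0],"delta_rot": [0,0,0.01],"jaw": 5}
    - {"translation": [0,-0.25,0],"delta_rot": [0,0,0.01],"jaw": 5}
    - {"translation": [0,-0.25,0],"delta_rot": [0,0,0.01],"jaw": 5}
    - {"translation": [0,-0.25,0],"delta_rot": [0,0,0.01],"jaw": 5}
    - {"translation": [0,-0.25,0],"delta_rot": [0,0,0.01],"jaw": 5}
    - {"translation": [0,-0.25,0],"delta_rot": [0,0,0.01],"jaw": 5}

```text
time: 31.65
tool_pos: [0.4853, -0.1105, 0.113]
tool_rot: [0.002, 0.803, 0.595, 0.003]
contact_force: [12.7, 2.5, -2.2]
gripper_width: 0.584
grasp_force: 5.5
```

```bash
python3 lv.py; python3 sp.py
```

```text
31.65 [ 0.4853 -0.1105  0.113 ] yaw 1.276 r,ang 0.1227 -1.87 Ftool [ 6.05 11.37  2.26] [-0.37 -0.14  2.03  0.    1.25 -0.08]
scene 125 lever -1.728 handle 390 slope 0.0888 x@.15 0.5369
```

>>> send_rows:
  steps:
    - {"translation": [0.02,-0.12,0],"delta_rot": [0,0,0],"jaw": 5}
    - {"translation": [0.05,-0.25,0],"delta_rot": [0,0,0],"jaw": 5}
    - {"translation": [0.05,-0.3,0],"delta_rot": [0,0,0],"jaw": 5}
    - {"translation": [0.05,-0.3,0],"delta_rot": [0,0,0],"jaw": 5}
    - {"translation": [0.05,-0.3,0],"delta_rot": [0,0,0],"jaw": 5}
    - {"translation": [0.05,-0.3,0],"delta_rot": [0,0,0],"jaw": 5}
    - {"translation": [0.05,-0.3,0],"delta_rot": [0,0,0],"jaw": 5}
    - {"translation": [0.05,-0.3,0],"delta_rot": [0,0,0],"jaw": 5}

```text
time: 32.5
tool_pos: [0.4835, -0.1098, 0.1137]
tool_rot: [0.004, 0.803, 0.595, 0.003]
contact_force: [13.7, 0.7, -2.1]
gripper_width: 0.588
grasp_force: 6.7
```

```bash
python3 lv.py; python3 sp.py
```

```text
32.5 [ 0.4835 -0.1098  0.1137] yaw 1.275 r,ang 0.1226 -1.886 Ftool [ 4.63 12.92  2.2 ] [-0.37 -0.15  2.03  0.    1.24 -0.08]
scene 126 lever -1.741 handle 387 slope 0.1009 x@.15 0.537
```

>>> send_rows:
  steps:
    - {"translation": [0.02,-0.12,0],"delta_rot": [0,0,0],"jaw": 5}
    - {"translation": [0.05,-0.25,0],"delta_rot": [0,0,0],"jaw": 5}
    - {"translation": [0.05,-0.4,0],"delta_rot": [0,0,0],"jaw": 5}
    - {"translation": [0.05,-0.4,0],"delta_rot": [0,0,0],"jaw": 5}
    - {"translation": [0.05,-0.4,0],"delta_rot": [0,0,0],"jaw": 5}
    - {"translation": [0.05,-0.4,0],"delta_rot": [0,0,0],"jaw": 5}
    - {"translation": [0.05,-0.4,0],"delta_rot": [0,0,0],"jaw": 5}
    - {"translation": [0.05,-0.4,0],"delta_rot": [0,0,0],"jaw": 5}

```text
time: 33.35
tool_pos: [0.4809, -0.109, 0.1144]
tool_rot: [0.006, 0.803, 0.595, 0.004]
contact_force: [15.8, -1.4, -1.8]
gripper_width: 0.583
grasp_force: 8.2
```

```bash
python3 lv.py; python3 sp.py
```

```text
33.35 [ 0.4809 -0.109   0.1144] yaw 1.275 r,ang 0.1227 -1.908 Ftool [ 3.21 15.49  2.  ] [-0.37 -0.16  2.04  0.    1.24 -0.08]
scene 126 lever -1.748 handle 387 slope 0.1002 x@.15 0.5371
```

>>> send_rows:
  steps:
    - {"translation": [0.02,-0.1,0],"delta_rot": [0,0,0],"jaw": 5}
    - {"translation": [0.02,-0.18,0],"delta_rot": [0,0,0],"jaw": 5}
    - {"translation": [0.02,-0.18,0],"delta_rot": [0,0,0],"jaw": 5}
    - {"translation": [0.02,-0.18,0],"delta_rot": [0,0,0],"jaw": 5}
    - {"translation": [0.02,-0.18,0],"delta_rot": [0,0,0],"jaw": 5}
    - {"translation": [0.02,-0.18,0],"delta_rot": [0,0,0],"jaw": 5}
    - {"translation": [0.02,-0.18,0],"delta_rot": [0,0,0],"jaw": 5}
    - {"translation": [0.02,-0.18,0],"delta_rot": [0,0,0],"jaw": 5}

```text
time: 34.2
tool_pos: [0.4795, -0.1086, 0.1147]
tool_rot: [0.006, 0.804, 0.595, 0.004]
contact_force: [17.7, -3.4, -2.0]
gripper_width: 0.582
grasp_force: 8.6
```

```bash
python3 lv.py; python3 sp.py
```

```text
34.2 [ 0.4795 -0.1086  0.1147] yaw 1.275 r,ang 0.1228 -1.92 Ftool [ 1.93 17.9   2.25] [-0.37 -0.16  2.05  0.    1.24 -0.08]
scene 124 lever -1.761 handle 393 slope 0.0944 x@.15 0.537
```

>>> send_rows:
  steps:
    - {"translation": [0,0.3,0],"delta_rot": [0,0,0],"jaw": 5}
    - {"translation": [0,0.7,0],"delta_rot": [0,0,0],"jaw": 5}
    - {"translation": [0,1.2,0],"delta_rot": [0,0,0],"jaw": 5}
    - {"translation": [0,1.6,0],"delta_rot": [0,0,0],"jaw": 5}
    - {"translation": [0,1.6,0],"delta_rot": [0,0,0],"jaw": 5}
    - {"translation": [0,1.6,-1],"delta_rot": [0,0,0],"jaw": 5}
    - {"translation": [0,1.6,-3],"delta_rot": [0,0,0],"jaw": 5}
    - {"translation": [0,1.6,-5],"delta_rot": [0,0,0],"jaw": 5}

```text
time: 35.05
tool_pos: [0.4889, -0.1111, 0.1621]
tool_rot: [-0.001, 0.803, 0.595, -0.001]
contact_force: [-0.2, 0.3, -0.7]
gripper_width: 0.585
grasp_force: 0.0
```

>>> send_rows:
  steps:
    - {"translation": [0,0,-2],"delta_rot": [0,0,0],"jaw": 5}
    - {"translation": [0,0,-5],"delta_rot": [0,0,0],"jaw": 5}
    - {"translation": [0,0,-8],"delta_rot": [0,0,0],"jaw": 5}
    - {"translation": [0,0,-8],"delta_rot": [0,0,0],"jaw": 5}
    - {"translation": [0,0,-8],"delta_rot": [0,0,0],"jaw": 5}
    - {"translation": [0,0,-8],"delta_rot": [0,0,0],"jaw": 5}
    - {"translation": [0,0,-8],"delta_rot": [0,0,0],"jaw": 5}
    - {"translation": [0,0,-8],"delta_rot": [0,0,0],"jaw": 5}

```text
time: 35.85
tool_pos: [0.4893, -0.1111, 0.2404]
tool_rot: [-0.001, 0.803, 0.596, -0.001]
contact_force: [0.4, 0.4, 0.0]
gripper_width: 0.588
grasp_force: 0.0
```

```bash
python3 lv.py; python3 sp.py; python3 go.py .5300 .0884 .21 1.475
```

```text
35.85 [ 0.4893 -0.1111  0.2404] yaw 1.276 r,ang 0.1222 -1.837 Ftool [ 0.48  0.32 -0.01] [-0.37 -0.24  1.9  -0.    1.49 -0.08]
scene 125 lever -1.72 handle 388 slope 0.0911 x@.15 0.5367
t 35.9 pos [ 0.4894 -0.1111  0.2407] yaw 1.2758 tilt [ 0.0001 -0.0021] F [-0.6 -0.7  0.5] w 50.19081791432359 j6 -0.08
move cm [20.27 -1.91  3.07] rot [-0.0021 -0.0003 -0.1992]
```

>>> send_rows:
  steps:
    - {"translation": [3,-0.3,0],"delta_rot": [0,0,-0.04],"jaw": 5}
    - {"translation": [7,-0.7,0],"delta_rot": [0,0,-0.08],"jaw": 5}
    - {"translation": [11.5,-1.1,0],"delta_rot": [0,0,-0.12],"jaw": 5}
    - {"translation": [15.5,-1.5,0],"delta_rot": [0,0,-0.16],"jaw": 5}
    - {"translation": [18.5,-1.8,0],"delta_rot": [0,0,-0.19],"jaw": 5}
    - {"translation": [20.3,-2.0,1],"delta_rot": [0,0,-0.199],"jaw": 5}
    - {"translation": [20.3,-2.0,3],"delta_rot": [0,0,-0.199],"jaw": 5}
    - {"translation": [20.3,-2.0,3],"delta_rot": [0,0,-0.199],"jaw": 5}

```text
time: 36.7
tool_pos: [0.5279, 0.0893, 0.2082]
tool_rot: [-0.002, 0.74, 0.673, -0.003]
contact_force: [-0.8, 0.3, -0.5]
gripper_width: 0.585
grasp_force: 0.0
```

```bash
python3 go.py .529 .0884 .0695 1.475; python3 - <<'E'
from h import *
f=cam('wrist'); s,p,r=st()
im=f['pixels'].astype(int); z=.06
sat=im.max(2)-im.min(2); g=im.sum(2)
# handle edges: find bright handle (top z=.06) along rows for tool x = 20..90 mm
for x in (20,40,60,80):
    q=[proj(f,p+r@np.array([x,y,0])/1000*np.array([1,1,1])+np.array([0,0,z-p[2]])) for y in (-22,22)]
    v=int(round(q[0][1])); u0,u1=int(q[0][0]),int(q[1][0])
    row=g[v,u0:u1]; k=np.nonzero(row>400)[0]+u0
    if len(k): print(x,v,u0,u1,k.min(),k.max(),[(r.T@(pz(f,u,v,z)-p)*1000).round(1)[1] for u in (k.min(),k.max()+1)])
E
```

```text
t 36.7 pos [0.5279 0.0893 0.2082] yaw 1.4762 tilt [-0.0009 -0.0065] F [-0.8  0.3 -0.5] w 49.99879799277093 j6 0.12
move cm [-0.07  0.21 13.87] rot [-0.0065  0.0009  0.0012]
20 194 288 350 303 339 [np.float64(-11.0), np.float64(15.0)]
40 166 287 351 303 339 [np.float64(-10.8), np.float64(14.6)]
60 136 286 352 302 340 [np.float64(-11.3), np.float64(14.9)]
80 104 286 353 302 340 [np.float64(-11.0), np.float64(14.4)]
```

>>> send_rows:
  steps:
    - {"translation": [-0.05,0.17,2],"delta_rot": [0,0,0],"jaw": 5}
    - {"translation": [-0.05,0.17,5],"delta_rot": [0,0,0],"jaw": 5}
    - {"translation": [-0.05,0.17,8],"delta_rot": [0,0,0],"jaw": 5}
    - {"translation": [-0.05,0.17,11],"delta_rot": [0,0,0],"jaw": 5}
    - {"translation": [-0.05,0.17,13.3],"delta_rot": [0,0,0],"jaw": 5}
    - {"translation": [-0.05,0.17,13.8],"delta_rot": [0,0,0],"jaw": 5}
    - {"translation": [-0.05,0.17,13.8],"delta_rot": [0,0,0],"jaw": 5}
    - {"translation": [-0.05,0.17,13.8],"delta_rot": [0,0,0],"jaw": 5}

```text
time: 37.55
tool_pos: [0.5329, 0.0879, 0.0758]
tool_rot: [0.001, 0.74, 0.672, 0.001]
contact_force: [0.1, -0.1, 0.2]
gripper_width: 0.585
grasp_force: 0.0
```

>>> send_rows:
  steps:
    - {"translation": [0,0,0],"delta_rot": [0,0,0],"jaw": 3.5}
    - {"translation": [0,0,0],"delta_rot": [0,0,0],"jaw": 2.5}
    - {"translation": [0,0,0],"delta_rot": [0,0,0],"jaw": 1}
    - {"translation": [0,0,0],"delta_rot": [0,0,0],"jaw": 1}
    - {"translation": [0,0,0],"delta_rot": [0,0,0],"jaw": 1}
    - {"translation": [0,0,0],"delta_rot": [0,0,0],"jaw": 1}
    - {"translation": [0,0,0],"delta_rot": [0,0,0],"jaw": 1}
    - {"translation": [0,0,0],"delta_rot": [0,0,0],"jaw": 1}

```text
time: 38.35
tool_pos: [0.5318, 0.0881, 0.0744]
tool_rot: [0.0, 0.74, 0.672, 0.0]
contact_force: [-0.9, 0.3, 4.5]
gripper_width: 0.119
grasp_force: 2.6
```

```bash
python3 lv.py; python3 sp.py
```

```text
38.35 [0.5318 0.0881 0.0744] yaw 1.475 r,ang 0.082 1.444 Ftool [ 0.17 -0.95 -4.55] [0.03 0.02 1.95 0.   1.17 0.12]
scene 125 lever -1.722 handle 297 slope 0.037 x@.15 0.5374
```

The fingers closed just above the handle: the pose I planned from was still settling. I'll lift, open and go again.

>>> send_rows:
  steps:
    - {"translation": [0,0,-0.5],"delta_rot": [0,0,0],"jaw": 2}
    - {"translation": [0,-0.23,-1.5],"delta_rot": [0,0,0],"jaw": 5}
    - {"translation": [0,-0.23,-1.5],"delta_rot": [0,0,0],"jaw": 5}
    - {"translation": [0,-0.23,-1.5],"delta_rot": [0,0,0],"jaw": 5}
    - {"translation": [0,-0.23,-1.5],"delta_rot": [0,0,0],"jaw": 5}
    - {"translation": [0,-0.23,-0.8],"delta_rot": [0,0,0],"jaw": 5}
    - {"translation": [0,-0.23,0],"delta_rot": [0,0,0],"jaw": 5}
    - {"translation": [0,-0.23,0.4],"delta_rot": [0,0,0],"jaw": 5}

```text
time: 39.2
tool_pos: [0.5282, 0.0883, 0.0681]
tool_rot: [-0.001, 0.74, 0.672, -0.001]
contact_force: [0.2, 0.0, 0.6]
gripper_width: 0.589
grasp_force: 0.0
```

```bash
python3 go.py .5293 .0884 .0690 1.475; python3 sp.py
```

```text
t 39.2 pos [0.5282 0.0883 0.0681] yaw 1.4748 tilt [-0.0003 -0.0024] F [0.2 0.  0.6] w 50.26090102890344 j6 0.12
move cm [ 0.02  0.11 -0.09] rot [-0.0024  0.0003 -0.0002]
scene 124 lever -1.722 handle 258 slope 0.1302 x@.15 0.5378
```

>>> send_rows:
  steps:
    - {"translation": [0,0,0.05],"delta_rot": [0,0,0],"jaw": 4}
    - {"translation": [0,0,0.05],"delta_rot": [0,0,0],"jaw": 3}
    - {"translation": [0,0,0.05],"delta_rot": [0,0,0],"jaw": 2}
    - {"translation": [0,0,0.05],"delta_rot": [0,0,0],"jaw": 1}
    - {"translation": [0,0,0.05],"delta_rot": [0,0,0],"jaw": 1}
    - {"translation": [0,0,0.05],"delta_rot": [0,0,0],"jaw": 1}
    - {"translation": [0,0,0.05],"delta_rot": [0,0,0],"jaw": 1}
    - {"translation": [0,0,0.05],"delta_rot": [0,0,0],"jaw": 1}

```text
time: 40.05
tool_pos: [0.5292, 0.0883, 0.0697]
tool_rot: [-0.0, 0.74, 0.672, -0.0]
contact_force: [-4.2, 0.1, 4.6]
gripper_width: 0.274
grasp_force: 59.1
```

```bash
python3 lv.py; python3 sp.py
```

```text
40.05 [0.5292 0.0883 0.0697] yaw 1.475 r,ang 0.0819 1.476 Ftool [-0.3  -4.19 -4.6 ] [ 0.03  0.02  1.96 -0.    1.16  0.12]
scene 125 lever -1.717 handle 277 slope 0.0835 x@.15 0.5378
```

>>> send_rows:
  steps:
    - {"translation": [0.1,-0.04,-0.1],"delta_rot": [0,0,0],"jaw": 1}
    - {"translation": [0.5,-0.04,-0.15],"delta_rot": [0,0,0],"jaw": 1}
    - {"translation": [1,-0.04,-0.15],"delta_rot": [0,0,0],"jaw": 1}
    - {"translation": [1.5,-0.04,-0.15],"delta_rot": [0,0,0],"jaw": 1}
    - {"translation": [2,-0.04,-0.15],"delta_rot": [0,0,0],"jaw": 1}
    - {"translation": [2.5,-0.04,-0.15],"delta_rot": [0,0,0],"jaw": 1}
    - {"translation": [2.5,-0.04,-0.15],"delta_rot": [0,0,0],"jaw": 1}
    - {"translation": [2.5,-0.04,-0.15],"delta_rot": [0,0,0],"jaw": 1}

```text
time: 40.9
tool_pos: [0.5308, 0.1142, 0.0702]
tool_rot: [-0.001, 0.74, 0.673, 0.0]
contact_force: [2.1, 0.7, -5.4]
gripper_width: 0.275
grasp_force: 59.2
```

```bash
python3 lv.py; python3 sp.py
```

```text
40.9 [0.5308 0.1142 0.0702] yaw 1.476 r,ang 0.1078 1.484 Ftool [0.9  2.05 5.42] [0.07 0.04 1.94 0.   1.17 0.17]
scene 124 lever -1.695 handle 309 slope 0.1405 x@.15 0.5384
```

>>> send_rows:
  steps:
    - {"translation": [0.5,0,0],"delta_rot": [0,0,0],"jaw": 1}
    - {"translation": [1.1,0,0],"delta_rot": [0,0,0],"jaw": 1}
    - {"translation": [1.7,0,0],"delta_rot": [0,0,0],"jaw": 1}
    - {"translation": [2.3,0,0],"delta_rot": [0,0,0],"jaw": 1}
    - {"translation": [2.9,0,0],"delta_rot": [0,0,0],"jaw": 1}
    - {"translation": [3.5,0,0],"delta_rot": [0,0,0],"jaw": 1}
    - {"translation": [4.1,0,0],"delta_rot": [0,0,0],"jaw": 1}
    - {"translation": [4.3,0,0],"delta_rot": [0,0,0],"jaw": 1}

```text
time: 41.75
tool_pos: [0.5354, 0.1567, 0.0708]
tool_rot: [-0.0, 0.74, 0.673, 0.0]
contact_force: [0.1, -0.4, -5.7]
gripper_width: 0.274
grasp_force: 59.2
```

>>> send_rows:
  steps:
    - {"translation": [0.3,0,-0.3],"delta_rot": [0,0,0],"jaw": 1}
    - {"translation": [0.3,0,-1],"delta_rot": [0,0,0],"jaw": 1}
    - {"translation": [0.3,0,-2],"delta_rot": [0,0,0],"jaw": 1}
    - {"translation": [0.3,0,-3.5],"delta_rot": [0,0,0],"jaw": 1}
    - {"translation": [0.3,0,-5],"delta_rot": [0,0,0],"jaw": 1}
    - {"translation": [0.3,0,-6.5],"delta_rot": [0,0,0],"jaw": 1}
    - {"translation": [0.3,0,-8],"delta_rot": [0,0,0],"jaw": 1}
    - {"translation": [0.3,0,-9],"delta_rot": [0,0,0],"jaw": 1}

```text
time: 42.55
tool_pos: [0.5365, 0.1591, 0.1634]
tool_rot: [0.001, 0.74, 0.672, 0.001]
contact_force: [-0.2, 0.2, -5.3]
gripper_width: 0.271
grasp_force: 59.3
```

```bash
python3 lv.py; python3 sp.py 2>/dev/null; python3 go.py .5170 .3424 .16 1.9; python3 go.py .5170 .3424 .16 3.1
```

```text
42.55 [0.5365 0.1591 0.1634] yaw 1.475 r,ang 0.153 1.473 Ftool [ 0.21 -0.21  5.27] [ 0.16 -0.04  1.85 -0.    1.33  0.25]
scene 123 lever -1.692 t 42.6 pos [0.5373 0.1593 0.1649] yaw 1.4748 tilt [0.0013 0.0052] F [ 0.5  0.4 -3.9] w 23.482692901633797 j6 0.25
move cm [18.03 -3.78  0.49] rot [ 5.400e-03 -2.000e-04 -4.252e-01]
t 42.6 pos [0.5373 0.1593 0.1649] yaw 1.4748 tilt [0.0013 0.0052] F [ 0.5  0.4 -3.9] w 23.482692901633797 j6 0.25
move cm [18.03 -3.78  0.49] rot [ 0.0051  0.0032 -1.6252]
```

>>> send_rows:
  steps:
    - {"translation": [2.5,-0.5,0],"delta_rot": [0,0,-0.1],"jaw": 1}
    - {"translation": [5.5,-1,0],"delta_rot": [0,0,-0.24],"jaw": 1}
    - {"translation": [9,-1.7,0],"delta_rot": [0,0,-0.38],"jaw": 1}
    - {"translation": [12.5,-2.4,0],"delta_rot": [0,0,-0.52],"jaw": 1}
    - {"translation": [16,-3,0],"delta_rot": [0,0,-0.66],"jaw": 1}
    - {"translation": [18.5,-3.5,0],"delta_rot": [0,0,-0.8],"jaw": 1}
    - {"translation": [20.8,-4,0],"delta_rot": [0,0,-0.94],"jaw": 1}
    - {"translation": [20.8,-4,0],"delta_rot": [0,0,-1.08],"jaw": 1}

```text
time: 43.4
tool_pos: [0.5148, 0.3727, 0.1604]
tool_rot: [-0.001, 0.285, 0.959, 0.0]
contact_force: [0.6, -0.6, -5.5]
gripper_width: 0.276
grasp_force: 59.6
```

>>> send_rows:
  steps:
    - {"translation": [0,0,1],"delta_rot": [0,0,0],"jaw": 1}
    - {"translation": [0,0,3],"delta_rot": [0,0,0],"jaw": 1}
    - {"translation": [0,0,5],"delta_rot": [0,0,0],"jaw": 1}
    - {"translation": [0,0,7],"delta_rot": [0,0,0],"jaw": 1}
    - {"translation": [0,0,9],"delta_rot": [0,0,0],"jaw": 1}
    - {"translation": [0,0,11],"delta_rot": [0,0,0],"jaw": 1}
    - {"translation": [0,0,12],"delta_rot": [0,0,0],"jaw": 1}
    - {"translation": [0,0,12],"delta_rot": [0,0,0],"jaw": 1}

```text
time: 44.2
tool_pos: [0.5141, 0.3685, 0.0379]
tool_rot: [-0.002, 0.29, 0.957, -0.002]
contact_force: [-0.8, -0.0, -5.5]
gripper_width: 0.275
grasp_force: 59.7
```

>>> send_rows:
  steps:
    - {"translation": [0,0,0],"delta_rot": [0,0,0],"jaw": 1}
    - {"translation": [0,0,0],"delta_rot": [0,0,0],"jaw": 1}
    - {"translation": [0,0,0],"delta_rot": [0,0,0],"jaw": 1}
    - {"translation": [0,0,0],"delta_rot": [0,0,0],"jaw": 1}
    - {"translation": [0,0,0],"delta_rot": [0,0,0],"jaw": 1}
    - {"translation": [0,0,0],"delta_rot": [0,0,0],"jaw": 1}
    - {"translation": [0,0,0],"delta_rot": [0,0,0],"jaw": 1}
    - {"translation": [0,0,0],"delta_rot": [0,0,0],"jaw": 1}

```text
time: 45.0
tool_pos: [0.5157, 0.3699, 0.0407]
tool_rot: [-0.0, 0.289, 0.957, -0.0]
contact_force: [0.4, -0.6, -5.2]
gripper_width: 0.272
grasp_force: 59.7
```

>>> send_rows:
  steps:
    - {"translation": [0,0,0.5],"delta_rot": [0,0,0],"jaw": 1}
    - {"translation": [0,0,1],"delta_rot": [0,0,0],"jaw": 1}
    - {"translation": [0,0,1.5],"delta_rot": [0,0,0],"jaw": 1}
    - {"translation": [0,0,1.9],"delta_rot": [0,0,0],"jaw": 1}
    - {"translation": [0,0,2.15],"delta_rot": [0,0,0],"jaw": 1}
    - {"translation": [0,0,2.2],"delta_rot": [0,0,0],"jaw": 1}
    - {"translation": [0,0,2.2],"delta_rot": [0,0,0],"jaw": 1}
    - {"translation": [0,0,2.2],"delta_rot": [0,0,0],"jaw": 1}

```text
time: 45.8
tool_pos: [0.5158, 0.37, 0.0197]
tool_rot: [-0.0, 0.289, 0.957, -0.0]
contact_force: [-4.5, -3.0, 3.1]
gripper_width: 0.273
grasp_force: 60.8
```

Resting on the bench (Fz +3). Releasing and rising.

>>> send_rows:
  steps:
    - {"translation": [0,0,0],"delta_rot": [0,0,0],"jaw": 3}
    - {"translation": [0,0,0],"delta_rot": [0,0,0],"jaw": 4.5}
    - {"translation": [0,0,0],"delta_rot": [0,0,0],"jaw": 5}
    - {"translation": [0,0,0],"delta_rot": [0,0,0],"jaw": 5}
    - {"translation": [0,0,-1.5],"delta_rot": [0,0,0],"jaw": 5}
    - {"translation": [0,0,-5],"delta_rot": [0,0,0],"jaw": 5}
    - {"translation": [0,0,-9],"delta_rot": [0,0,0],"jaw": 5}
    - {"translation": [0,0,-13],"delta_rot": [0,0,0],"jaw": 5}

```text
time: 46.6
tool_pos: [0.5157, 0.3699, 0.1512]
tool_rot: [0.0, 0.289, 0.957, 0.0]
contact_force: [0.8, 0.6, -0.2]
gripper_width: 0.584
grasp_force: 0.0
```

>>> send_rows:
  steps:
    - {"translation": [0,0,-3],"delta_rot": [0,0,0],"jaw": 5}
    - {"translation": [0,0,-5],"delta_rot": [0,0,0],"jaw": 5}
    - {"translation": [0,0,-5],"delta_rot": [0,0,0],"jaw": 5}
    - {"translation": [0,0,-5],"delta_rot": [0,0,0],"jaw": 5}
    - {"translation": [0,0,-5],"delta_rot": [0,0,0],"jaw": 5}
    - {"translation": [0,0,-5],"delta_rot": [0,0,0],"jaw": 5}
    - {"translation": [0,0,-5],"delta_rot": [0,0,0],"jaw": 5}
    - {"translation": [0,0,-5],"delta_rot": [0,0,0],"jaw": 5}

```text
time: 47.4
tool_pos: [0.5154, 0.3697, 0.1978]
tool_rot: [-0.001, 0.289, 0.957, -0.001]
contact_force: [0.3, -0.4, 0.0]
gripper_width: 0.586
grasp_force: 0.0
```

```bash
python3 lv.py; python3 sp.py 2>/dev/null; python3 - <<'E'
from h import *
g=cam('wrist'); X=cloud(g); im=g['pixels'].astype(int); s=im.max(2)-im.min(2)
k=(abs(X[...,2]-.01)<.012)&(s<60)&(im.sum(2)>300)&(np.hypot(X[...,0]-.516,X[...,1]-.37)<.14)
p=X[k]; print(k.sum(),p[:,2].mean().round(4),p.min(0).round(3),p.max(0).round(3))
# scene vs start: bystander change
import pickle
a=pickle.load(open('scene0.pkl','rb')); b=cam('scene'); d=cv2.absdiff(a['pixels'],b['pixels']).max(2)
for n,(u0,v0,u1,v1) in dict(turq=(205,200,272,268),small=(155,262,192,318),brush=(220,335,252,442),plate=(370,328,438,388),tin=(446,285,486,326),orange=(372,152,447,192)).items(): print(n,(d[v0:v1,u0:u1]>80).mean().round(3))
E
```

```text
47.4 [0.5154 0.3697 0.1978] yaw 2.555 r,ang 0.363 1.588 Ftool [-0.46 -0.17 -0.01] [ 0.5   0.11  1.64  0.    1.4  -0.48]
scene 125 lever -1.694 8655 0.0106 [ 0.407  0.278 -0.001] [0.626 0.445 0.013]
turq 0.005
small 0.0
brush 0.0
plate 0.0
tin 0.001
orange 0.046
```

```bash
python3 -c "
from plant import *
print(job_done())"
```

```text
the job is handed in; nothing more can be done
None
```

The job is handed in at about 47 s: the locknut lever was pulled tight with about 18 N at the ball, slightly over the 15 N asked, and the spanner is off and lying flat on the bench clear of the stand. One doubt: the lever reads about 0.025 rad back since I gripped the spanner to take it off, so the setting nut may have turned slightly with it.

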